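Walk the gate lever of the hanging kit and pop its nail tray

ROBOT

A 6-joint arm with a two-finger parallel gripper is mounted at the origin on the work surface. World frame = base frame: x ahead of the robot, y to its left, z up, the work surface at z = 0. Lengths are in m, angles in rad, forces in N, time in s.
With the tool pointing down it reaches from about 0.225 to 0.875 m from the base axis. Payload 3.4 kg.
Tool frame: the origin (TCP) lies midway between the tips of the shut fingers; the grasp point (between the pads) lies 19 mm behind it (manip.grip_point_offset is the distance from the TCP to the grasp point, in m); z points along the fingers, y is the line along which they close (so a half turn about z gives the same grasp; the last joint's range is limited). The gripper opens to 85 mm and grips with 20 to 120 N. Pads are 22 mm wide; open, the fingers measure 114 mm over their backs; the gripper's body (76 mm by 85 mm) begins 54 mm behind the grasp point. The pads swing forward as they close: fully open they stand 13 mm farther back than shut.
Start: joints at [1.101, 0.276, 1.505, -0, 1.361, -0.121], TCP at [0.197, 0.54, 0.231] pointing down, gripper open.
Joint ranges: [-2.89, 2.89], [-0.75, 2.08], [0.22, 2.7], [-1.18, 4.32], [0.11, 2.71], [-2.7, 2.7]. Speed limits (rad/s): [2.57, 2.57, 3.14, 3.14, 3.14, 3.14].

INTERFACE

Orientations are given as a unit quaternion [w, x, y, z].
In Python, from rig import manip gives the robot as it stands.
- The arm moves only by the shell command python3 -m handwheel 'ROWS' [FORCE]. ROWS is JSON, a list of rows, each an object with "translation": the shift along the tool's x, y, z in m, a list of three; "angular": the turn, a rotation vector about the tool's x, y, z in degrees, a list of three; "hand": the closure, from 0 (fully open) to 1 (shut). A call has 1 to 10 rows; each row shifts and turns the commanded pose from where the row before left it, along the tool's axes as they then stand; what a row does not reach is not made up. A row lasts 1/12 s, in which the tool goes at most 41.7 mm and 7.16 degrees, less where a joint would pass 70% of its speed; a pose out of reach is approached as far as the arm can. A call with a gripper value outside its range is refused whole. The fingers move at their own pace and stop on an object; FORCE is the grip in N (left out, the last holds). Time passes only in rows, so rows that do not move let the fingers close. It gives the time, the measured TCP pose, the force, the opening and the grip force at its end, in the units of the state.
- manip.get_state(): the state, without advancing time (a new reading comes with each control period).
- manip.get_image(name): name is "side" or "top" or "wrist"; returns the picture (420x560x3 uint8, red, green, blue); there is no depth.
- manip.camera_info(name): a dict with "camera_matrix" (3x3 intrinsics, pixels), "eye" and "orientation" of the camera in the world; the wrist camera has in their place "tool_from_camera" (4x4, takes a point from camera to tool coordinates, whose origin is the TCP and whose axes are the flange's). Camera axes: x right, y down, z forward; pixel columns grow to the right and rows downward; lengths in m; the calibration is good to about 2 mm. A picture is of the moment at which its call begins: read the wrist's pose just before it. camera_info takes no time and is no camera call.
- manip.sign_off(): hands the job in; it is judged then, once.
The state is a dict: "clock": time; "qpos": joint angles; "qd": joint speeds; "effort": joint torques, N m; "position": TCP position; "ee_rot": TCP orientation; "contact_force": force on the tool from outside, world axes, zero at the start; "moment": the same for the moment, N m; "width": finger opening in m; "gripper_force": force on a finger pad.
Only numpy, scipy, OpenCV 4.12 (cv2) and the standard library are available. Lean on these libraries where they do the work, as an engineer would, in place of code of your own. Each camera call takes 0.05 s, during which the arm holds its last target. There are 200 camera calls.

TASK

Open the picture hanging kit box to get at its nails: move the hammer out of the way of the nail tray, walk the lever through the zigzag gate until it is fully home in the last notch, then press the release button so that the nail tray springs fully out without hitting the hammer. Leave the hammer lying on the cabinet, and do not disturb the dish, the stud finder or the spray can.

Things in the scene. Friction and masses are not known exactly. Their poses are not given: they have to be found in the camera images.
- kitbox: Kit box: aluminium case fixed to the cabinet top, 220 mm along its x, 160 along its y, 120 high (top plate at z 120). Origin: centre of its underside; kit-box points elsewhere are in its frame, mm. The tray side is the -y face, at y -80. The top plate has a zigzag gate: a path 20 mm wide with square corners, beside it (at the -y side) the shutter's track over the release button.
- gate_center (a point): Fixed kit-box point (0, 30, 120), 75 mm above the lever's pivot; axes as the kit box. The way through the gate from slot 1: along +y to slot 1's end wall, +x to slot 2, along -y to slot 2's end wall, +x into the last notch.
- slot1_end (a point): Kit-box point (-32, 50, 120): +y end of slot 1. Slot 1 runs along y (y 0 to 60) at x -32; from this end a 20 mm wide passage (y 40 to 60) leads in +x to slot 2.
- slot2_end (a point): Kit-box point (0, 10, 120): -y end of slot 2. Slot 2 runs along y (y 0 to 60) at x 0; from this end a 20 mm wide passage (y 0 to 20) leads in +x to the last notch.
- gate_notch (a point): Kit-box point (32, 10, 120): middle of the last notch, closed on its +x side by a wall at x 42.
- lever_top (a point): Centre of the lever's top, on its axis, 140 mm from its pivot at kit-box point (0, 30, 45). Steel stem of 12 mm with a black round grip of 18 mm diameter over its upper 40 mm (25 to 65 mm above the plate when upright, lower when it leans). Moves with 1 to 3 N at the grip, stays where it is left. Starts somewhere in slot 1.
- lever_v (a joint): Lean of the lever to the kit box's +x (rad): about -0.415 in slot 1, 0 in slot 2, +0.415 in the last notch (about 0.45 against its end wall). Where the lever's axis meets the plate, x = 73 mm x tan(lever_v).
- lever_u (a joint): Lean of the lever to the kit box's +y (rad): about -0.27 to +0.27 between the end walls of slot 1, -0.3 to +0.3 in slot 2.
- shutter (a joint): Thin steel plate, 85 mm along x, 49 along y, top at z 137, sliding along x over the release button between two 3 mm rails (kit-box y -74.5 and -21.5, tops at z 139). Geared to the lever: 0.12 m per rad of lever_v. Its -x edge is at x = -42 mm + this value. It covers the button in slots 1 and 2 and bares it with the lever in the last notch.
- release_top (a point): Centre of the top of the release button: black round cap of 30 mm diameter at kit-box (-25, -48), top at z 130 (10 mm above the plate, 9 mm below the rails' tops), between rails 50 mm apart. Pressed straight down 8 mm against a spring; lets the tray go at about 5.5 mm, 5 to 7 N.
- release (a joint): Downward travel of the release button (m): 0 up, 0.008 fully pressed.
- nail_tray (a joint): How far the nail tray is out (m): 0 latched, 0.100 fully out. Once the button is pressed a spring (about 4 N at first) drives it out to the kit box's -y.
- tray_front (a point): Middle of the outer face of the tray's front panel: 140 mm along x, 44 mm high (z 6 to 50), at kit-box y -80 shut and y -180 out.
- hammer_grip (a point): Loose wooden hammer, 0.2 to 0.45 kg, lying flat across the tray's way. Point on the handle's axis, 13 mm up; point x runs along the handle to the head. Handle 25 mm round, from 182 mm behind this point to the head. Head 26 mm thick along x and 26 high, middle 65 mm ahead of this point, reaching 40 mm to point +y and 48 mm to -y. Centre of mass 16 mm ahead of this point.
- nail_dish: Bystander: white ceramic dish of steel nails, round, 110 mm across, 26 mm high. Origin: centre of its underside. Near the back or the +x side of the kit box.
- stud_finder: Bystander: yellow stud finder lying flat, 125 x 62 x 28 mm. Origin: centre of its underside, long side along its x.
- spray_can: Bystander: upright plain can, 52 mm diameter, 165 mm high. Origin: centre of its underside.

How it is judged:
On the way, in this order (a step that is already met when the one before it is completed fails the run):
1. the lever is in the last notch of the gate, with the tray still shut (value of joint lever_v above 0.36 rad and value of joint nail_tray below 0.005 m), for 0.2 s.
2. the nail tray has sprung out (value of joint nail_tray above 0.094 m), for 0.2 s.
At the end, for the whole second after the job is handed in: The lever is in the last notch (leaning more than 0.36 rad to the kit box's +x), the nail tray is out by more than 94 mm of 100, the button has come back up, and the hammer lies still on the cabinet top (value of joint lever_v above 0.36 rad and value of joint nail_tray above 0.094 m and value of joint release below 0.003 m and height (world z) of hammer_grip between 0.005 and 0.06 m and linear speed of hammer below 0.03 m/s); the robot touches nothing.
It fails at once if the tray hits the hammer as it comes out, or is left against it (value of joint nail_tray above 0.004 m and contact force between nail_tray and hammer above 0.5 N).
It fails at once if the dish of nails is shoved (more than 25 mm) (distance of nail_dish from where it was at the start of the episode above 0.025 m).
It fails at once if the stud finder is shoved (more than 25 mm) (distance of stud_finder from where it was at the start of the episode above 0.025 m).
It fails at once if the spray can is shoved (more than 25 mm) or knocked over (distance of spray_can from where it was at the start of the episode above 0.025 m or angle between spray_can's own z axis and vertical above 0.4 rad).
It also fails if it takes over 62 s, if anything falls off the work surface, if the arm or the gripper's body presses on something with over 40 N, if the wrist force passes 120 N, or if a joint passes its speed limit or range.

## Working session

There is one attempt and no reset: what is moved stays moved. The work goes in short steps, Python scripts to look and compute and a shell command to move; the robot and the scene stay as the last step left them, time stands still between calls to the robot, and variables do not carry over. Pictures are saved under pics/ and viewed, at most 10 in all, crops included, and the job is handed in when it is done.

```bash
mkdir -p pics; ls
python3 - <<'E'
from rig import manip
import cv2,numpy as np
for n in("top","side"):
    im=manip.get_image(n); cv2.imwrite(f"pics/{n}0.png",cv2.cvtColor(im,cv2.COLOR_RGB2BGR))
    c=manip.camera_info(n); print(n,c)
print(manip.camera_info("wrist")); print(manip.get_state())
E
```

```text
pics
top {'camera_matrix': array([[445.23604763,   0.        , 279.96271305],
       [  0.        , 445.23604763, 207.50772048],
       [  0.        ,   0.        ,   1.        ]]), 'eye': array([0.44545028, 0.10918828, 0.91809951]), 'orientation': array([-0.07404652,  0.71018016, -0.69823711,  0.05124641])}
side {'camera_matrix': array([[445.56900812,   0.        , 279.38368714],
       [  0.        , 445.56900812, 216.11931906],
       [  0.        ,   0.        ,   1.        ]]), 'eye': array([ 0.44080643, -0.3960746 ,  0.67375014]), 'orientation': array([-0.38115148,  0.91797123, -0.10265229,  0.03892157])}
{'camera_matrix': array([[337.89665079,   0.        , 280.66894689],
       [  0.        , 337.89665079, 208.58393191],
       [  0.        ,   0.        ,   1.        ]]), 'tool_from_camera': array([[-7.34513835e-05, -9.49484456e-01, -3.13814057e-01,
         8.17482984e-02],
       [ 9.99999937e-01,  3.94831017e-05, -3.53521354e-04,
         6.02815542e-05],
       [ 3.48053383e-04, -3.13814063e-01,  9.49484393e-01,
        -1.42538102e-01],
       [ 0.00000000e+00,  0.00000000e+00,  0.00000000e+00,
         1.00000000e+00]])}
{'clock': 0.1, 'qpos': array([ 1.10097424e+00,  2.76520656e-01,  1.50601030e+00,  3.66363716e-05,
        1.36070617e+00, -1.20975545e-01]), 'qd': array([-0.00168929, -0.00143486, -0.0035926 ,  0.00117401, -0.00119706,
       -0.00028662]), 'effort': array([ 1.21391829e-03, -4.17699838e+01, -2.46404618e+01, -3.36488174e-04,
        5.91979857e-03, -3.23116365e-05]), 'position': array([0.19630646, 0.53994822, 0.23053104]), 'ee_rot': array([-2.56507826e-04,  1.73543906e-01,  9.84825790e-01, -7.81410104e-04]), 'contact_force': array([-0.32662144, -0.48232447, -0.05075273]), 'moment': array([ 0.04414998, -0.05470964,  0.04037931]), 'gripper_force': 0.0, 'width': 0.08507419555133314}
```

View pics/top0.png

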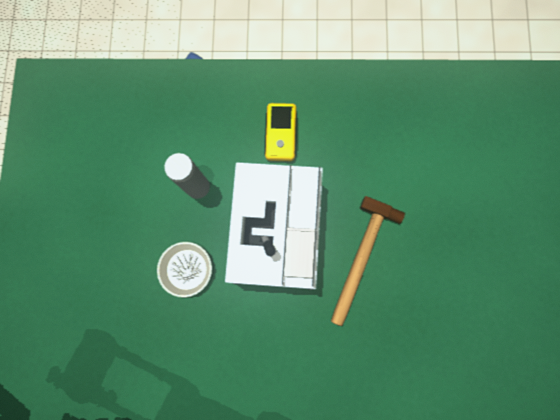

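View pics/side0.png

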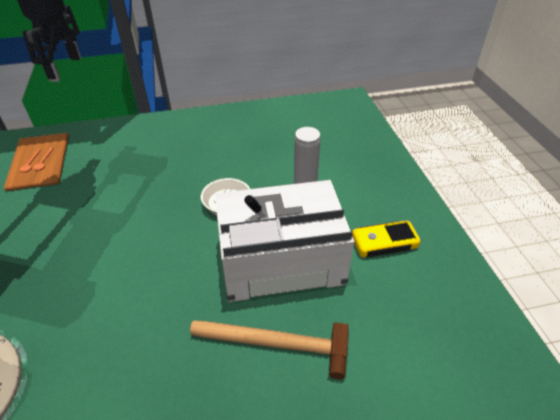

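The top view shows the kit box at about (275,225), with its tray side facing image right. The lever top is near (275,255), the hammer head at (382,210) and its handle end at (338,323). The dish is at (185,268), the can at (180,165) and the stud finder at (281,132). The side view agrees.

```bash
cat > h.py <<'E'
from rig import manip
import cv2,numpy as np
from scipy.spatial.transform import Rotation as R
def rot(q): return R.from_quat(np.roll(q,-1))
def cam(n):
    c=manip.camera_info(n)
    if n=="wrist":
        s=manip.get_state(); T=c["tool_from_camera"]; r=rot(s["ee_rot"]).as_matrix()
        return c["camera_matrix"],r@T[:3,:3],s["position"]+r@T[:3,3]
    return c["camera_matrix"],rot(c["orientation"]).as_matrix(),c["eye"]
def ray(c,p):
    K,r,e=c; return e,r@np.linalg.inv(K)@np.array([p[0],p[1],1.])
def onz(c,p,z):
    e,d=ray(c,p); return e+d*(z-e[2])/d[2]
def two(c1,p1,c2,p2):
    e1,d1=ray(c1,p1);e2,d2=ray(c2,p2);d1/=np.linalg.norm(d1);d2/=np.linalg.norm(d2)
    s=np.linalg.lstsq(np.c_[d1,-d2],e2-e1,rcond=None)[0];a=e1+d1*s[0];b=e2+d2*s[1];return (a+b)/2,np.linalg.norm(a-b)
def proj(c,X):
    K,r,e=c; v=K@(r.T@(np.asarray(X)-e)); return v[:2]/v[2]
E
cat > m.py <<'E'
from h import *
np.set_printoptions(precision=4,suppress=True)
c=cam("top"); im=cv2.imread("pics/top0.png"); hsv=cv2.cvtColor(im,cv2.COLOR_BGR2HSV)
def big(m,k=1):
    cs=sorted(cv2.findContours(m,0,2)[0],key=cv2.contourArea)[::-1]; return cs[:k]
# box top
w=cv2.inRange(hsv,(0,0,120),(180,70,255)); w[:155]=0; w[300:]=0; w[:,:222]=0; w[:,330:]=0
w=cv2.morphologyEx(w,cv2.MORPH_CLOSE,np.ones((15,15)))
r=cv2.minAreaRect(big(w)[0]); bp=cv2.boxPoints(r); print(bp)
P=np.array([onz(c,p,.12) for p in bp]); print("box",P,np.linalg.norm(np.diff(P,axis=0),axis=1),P.mean(0))
# hammer
o=cv2.inRange(hsv,(5,90,90),(22,255,255)); o[:150]=0; o[:,:325]=0;
b=big(o)[0]; q=cv2.boxPoints(cv2.minAreaRect(b)); print("handle",np.array([onz(c,p,.013)[:2] for p in q]))
d=cv2.inRange(hsv,(0,60,10),(20,255,140)); d[:150]=0; d[:,:340]=0; d[240:]=0
b=big(d)[0]; q=cv2.boxPoints(cv2.minAreaRect(b)); print("head",np.array([onz(c,p,.02)[:2] for p in q]))
for n,p,z in(("can",(180,165),.165),("dish",(185,269),.026),("stud a",(281,103),.028),("stud b",(281,160),.028)): print(n,onz(c,p,z)[:2])
y=cv2.resize(im[150:300,215:335],None,fx=4.8,fy=4,interpolation=cv2.INTER_CUBIC);
s=cv2.imread("pics/side0.png"); z=cv2.resize(s[170:310,200:370],None,fx=4,fy=4,interpolation=cv2.INTER_CUBIC)
cv2.imwrite("pics/cropt.png",cv2.resize(im[150:300,215:335],None,fx=4,fy=4,interpolation=cv2.INTER_CUBIC));cv2.imwrite("pics/crops.png",z)
E
python3 m.py
```

```text
[[224.1858 282.8059]
 [232.6095 160.6627]
 [324.0023 166.9657]
 [315.5787 289.1089]]
box [[0.4512 0.2328 0.12  ]
 [0.6758 0.2265 0.12  ]
 [0.6656 0.0566 0.12  ]
 [0.4434 0.0709 0.12  ]] [0.2247 0.1702 0.2226] [0.559  0.1467 0.12  ]
handle [[ 0.3881  0.0571]
 [ 0.6341 -0.0357]
 [ 0.6044 -0.1153]
 [ 0.3617 -0.0198]]
head [[ 0.6084 -0.0218]
 [ 0.6369 -0.036 ]
 [ 0.5982 -0.1128]
 [ 0.5701 -0.0984]]
can [0.6539 0.3126]
dish [0.4776 0.3272]
stud a [0.8301 0.1418]
stud b [0.7049 0.1394]
```

View pics/cropt.png

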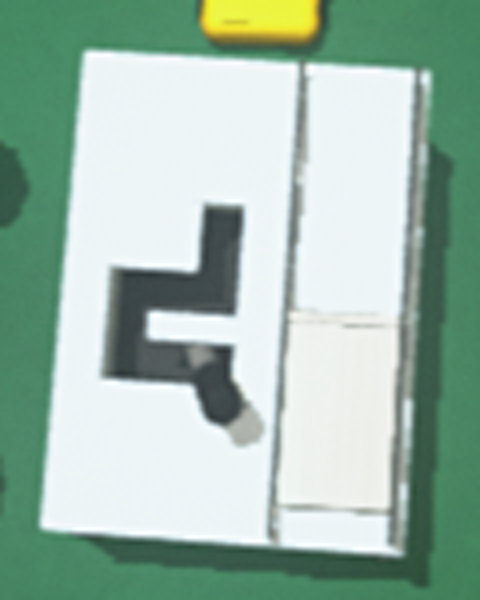

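View pics/crops.png

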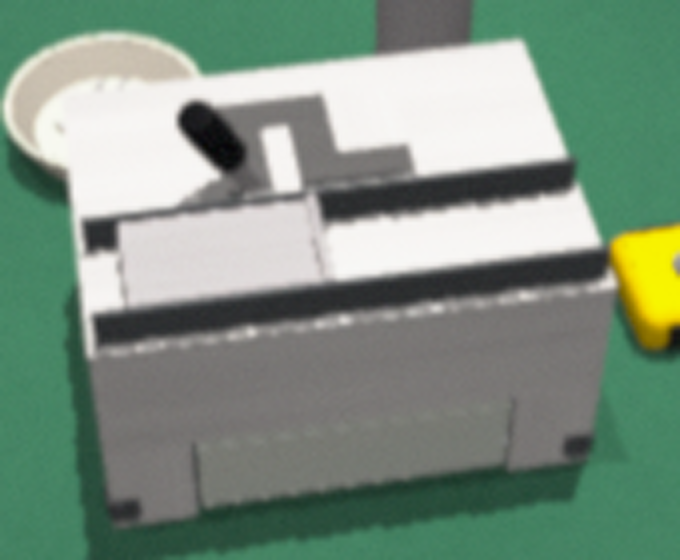

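The crops show the gate clearly, with its corners at crop pixels (204,205), (243,205), (115,268) and (103,377). The lever top is at crop (245,428) in the top view and (194,114) in the side view. I'll fit the box pose from these points.

```bash
cat > m2.py <<'E'
from h import *
np.set_printoptions(precision=4,suppress=True)
c=cam("top"); s=cam("side")
pt=lambda a,b:(215+a/4,150+b/4)
ps=lambda a,b:(200+a/4,170+b/4)
B=np.array([(110,80),(-110,80),(42,20),(42,0),(10,60),(-42,60)])/1e3
W=np.array([onz(c,pt(*p),.12)[:2] for p in [(83,50),(40,528),(204,205),(243,205),(115,268),(103,377)]])
S=[((42,20),(0,0))]
H=(B-B.mean(0)).T@(W-W.mean(0)); yaw=np.arctan2(H[0,1]-H[1,0],H[0,0]+H[1,1])
r=np.array([[np.cos(yaw),-np.sin(yaw)],[np.sin(yaw),np.cos(yaw)]]); t=W.mean(0)-r@B.mean(0)
print("yaw",np.degrees(yaw),"t",t,"res mm",1e3*(W-(B@r.T+t)))
L,g=two(c,pt(245,428),s,ps(194,114)); print("lever top",L,g)
l=np.r_[r.T@(L[:2]-t),L[2]]*1e3; print("box frame",l,"v",np.arctan2(l[0],l[2]-45),"u",np.arctan2(l[1]-30,l[2]-45),"len",np.linalg.norm(l-[0,30,45]))
for p,z in (((0,-80),0.0),((-110,-80),0.),((110,-80),.0)):
    X=np.r_[r@(np.array(p)/1e3)+t,z]; print(p,X,"side crop",(proj(s,X)-[200,170])*4)
np.savez("box.npz",r=r,t=t)
bx=lambda x,y:r.T@(np.array([x,y])-t)*1e3
print("hammer head mid",bx(.6034,-.067),"butt",bx(.37,.018))
E
python3 m2.py
```

```text
yaw -2.8731250152481276 t [0.5579 0.1449] res mm [[ 0.5196  1.2043]
 [ 0.558   1.1413]
 [-1.2426 -0.5261]
 [ 0.0051  1.6088]
 [-1.0302 -2.2724]
 [ 1.1901 -1.1559]]
lever top [0.4998 0.1386 0.1799] 0.010652936666445373
box frame [-57.7472  -9.189  179.9442] v -0.40435274214578465 u -0.28263460858042644 len 151.92254381706832
(0, -80) [0.5539 0.065  0.    ] side crop [349.1571 495.1553]
(-110, -80) [0.4441 0.0705 0.    ] side crop [107.8807 530.5065]
(110, -80) [0.6638 0.0595 0.    ] side crop [583.0395 460.8875]
hammer head mid [  56.0221 -209.3341] butt [-181.3451 -136.14  ]
```

```bash
python3 -m handwheel '[{"translation":[-0.0266,-0.0216,0],"angular":[0,0,0],"hand":0},{"translation":[-0.0266,-0.0216,0],"angular":[0,0,0],"hand":0},{"translation":[-0.0266,-0.0216,0],"angular":[0,0,0],"hand":0},{"translation":[-0.0266,-0.0216,0],"angular":[0,0,0],"hand":0},{"translation":[-0.0266,-0.0216,0],"angular":[0,0,0],"hand":0},{"translation":[-0.0266,-0.0216,0],"angular":[0,0,0],"hand":0},{"translation":[-0.0266,-0.0216,0],"angular":[0,0,0],"hand":0},{"translation":[-0.0266,-0.0216,0],"angular":[0,0,0],"hand":0},{"translation":[-0.0266,-0.0216,0],"angular":[0,0,0],"hand":0},{"translation":[-0.0266,-0.0216,0],"angular":[0,0,0],"hand":0}]' 60
python3 -m handwheel '[{"translation":[-0.0266,-0.0216,0],"angular":[0,0,0],"hand":0},{"translation":[-0.0266,-0.0216,0],"angular":[0,0,0],"hand":0},{"translation":[-0.0266,-0.0216,0],"angular":[0,0,0],"hand":0},{"translation":[-0.0266,-0.0216,0],"angular":[0,0,0],"hand":0},{"translation":[-0.0266,-0.0216,0],"angular":[0,0,0],"hand":0},{"translation":[-0.0266,-0.0216,0],"angular":[0,0,0],"hand":0},{"translation":[-0.0266,-0.0216,0],"angular":[0,0,0],"hand":0},{"translation":[-0.0266,-0.0216,0],"angular":[0,0,0],"hand":0},{"translation":[-0.0266,-0.0216,0],"angular":[0,0,0],"hand":0},{"translation":[-0.0266,-0.0216,0],"angular":[0,0,0],"hand":0}]'
python3 -m handwheel '[{"translation":[0,0,0.03],"angular":[0,0,0],"hand":0},{"translation":[0,0,0.03],"angular":[0,0,0],"hand":0},{"translation":[0,0,0.03],"angular":[0,0,0],"hand":0}]'
python3 - <<'E'
from h import *
c=cam("wrist"); im=manip.get_image("wrist")[:,:,::-1]; cv2.imwrite("pics/w1.png",im)
E
```

```text
clock: 0.93
position: [0.3729, 0.2449, 0.2311]
ee_rot: [-0.0, 0.173, 0.985, -0.0]
contact_force: [1.3, -0.6, 0.2]
width: 0.0853
gripper_force: 0.0
clock: 1.77
position: [0.5492, -0.049, 0.2309]
ee_rot: [-0.0, 0.174, 0.985, 0.0]
contact_force: [0.6, 1.2, -0.6]
width: 0.0851
gripper_force: 0.0
clock: 2.02
position: [0.5491, -0.0483, 0.1401]
ee_rot: [0.0, 0.174, 0.985, 0.0]
contact_force: [0.6, 0.2, -0.3]
width: 0.0851
gripper_force: 0.0
```

View pics/w1.png

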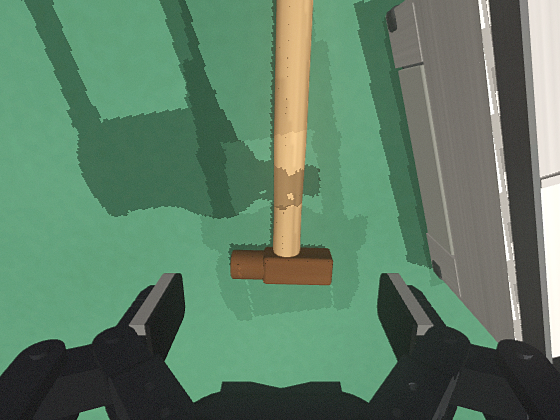

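The wrist view shows the handle centred between the fingers at about u=289, with the head centre near (297,266). I'll measure both relative to the TCP.

Run:
```python
from h import *
np.set_printoptions(precision=4,suppress=True)
c=cam("wrist");s=manip.get_state();r=rot(s["ee_rot"]).as_matrix()
for p in((287,265),(288,230),(294,20)): X=onz(c,p,.018); print(X, r.T@(X-s["position"]))
```

```text
[ 0.5956 -0.0602  0.018 ] [-0.054   0.0053  0.1152]
[ 0.5659 -0.0487  0.018 ] [-0.0221  0.006   0.1156]
[0.4225 0.007  0.018 ] [0.1317 0.0091 0.1175]
```

```bash
python3 -m handwheel '[{"translation":[0,0.006,0.025],"angular":[0,0,0],"hand":0},{"translation":[0,0,0.03],"angular":[0,0,0],"hand":0},{"translation":[0,0,0.03],"angular":[0,0,0],"hand":0},{"translation":[0,0,0.025],"angular":[0,0,0],"hand":0},{"translation":[0,0,0.015],"angular":[0,0,0],"hand":0},{"translation":[0,0,0.01],"angular":[0,0,0],"hand":0},{"translation":[0,0,0],"angular":[0,0,0],"hand":0}]'
python3 -m handwheel '[{"translation":[0,0,0],"angular":[0,0,0],"hand":1},{"translation":[0,0,0],"angular":[0,0,0],"hand":1},{"translation":[0,0,0],"angular":[0,0,0],"hand":1},{"translation":[0,0,0],"angular":[0,0,0],"hand":1},{"translation":[0,0,0],"angular":[0,0,0],"hand":1},{"translation":[0,0,0],"angular":[0,0,0],"hand":1},{"translation":[0,0,0],"angular":[0,0,0],"hand":1},{"translation":[0,0,0],"angular":[0,0,0],"hand":1}]' 60
```

```text
clock: 2.65
position: [0.5497, -0.0414, 0.0047]
ee_rot: [-0.002, 0.173, 0.985, 0.0]
contact_force: [-0.4, 0.2, -0.3]
width: 0.0853
gripper_force: 0.0
clock: 3.32
position: [0.5515, -0.0421, 0.0076]
ee_rot: [0.001, 0.174, 0.985, -0.0]
contact_force: [-0.4, -0.8, 5.3]
width: 0.0226
gripper_force: 58.5
```

```bash
python3 -m handwheel '[{"translation":[0,0,-0.015],"angular":[0,0,0],"hand":1},{"translation":[0,0,-0.025],"angular":[0,0,0],"hand":1},{"translation":[-0.0074,-0.0204,0],"angular":[0,0,0],"hand":1},{"translation":[-0.0074,-0.0204,0],"angular":[0,0,0],"hand":1},{"translation":[-0.0074,-0.0204,0],"angular":[0,0,0],"hand":1},{"translation":[-0.0074,-0.0204,0],"angular":[0,0,0],"hand":1},{"translation":[-0.0074,-0.0204,0],"angular":[0,0,0],"hand":1},{"translation":[-0.0074,-0.0204,0],"angular":[0,0,0],"hand":1}]'
python3 -m handwheel '[{"translation":[0,0,0],"angular":[0,0,0],"hand":1},{"translation":[0,0,0.02],"angular":[0,0,0],"hand":1},{"translation":[0,0,0.01],"angular":[0,0,0],"hand":1},{"translation":[0,0,0.005],"angular":[0,0,0],"hand":1},{"translation":[0,0,0.003],"angular":[0,0,0],"hand":1}]'
```

```text
clock: 3.98
position: [0.5501, -0.1726, 0.046]
ee_rot: [-0.001, 0.173, 0.985, 0.0]
contact_force: [-0.6, -0.1, -2.8]
width: 0.0227
gripper_force: 59.6
clock: 4.4
position: [0.5491, -0.1708, 0.0075]
ee_rot: [-0.002, 0.173, 0.985, 0.001]
contact_force: [-6.9, 1.3, 20.1]
width: 0.0223
gripper_force: 62.1
```

```bash
python3 -m handwheel '[{"translation":[0,0,-0.003],"angular":[0,0,0],"hand":0},{"translation":[0,0,0],"angular":[0,0,0],"hand":0},{"translation":[0,0,0],"angular":[0,0,0],"hand":0},{"translation":[0,0,0],"angular":[0,0,0],"hand":0},{"translation":[0,0,0],"angular":[0,0,0],"hand":0},{"translation":[0,0,0],"angular":[0,0,0],"hand":0},{"translation":[0,0,0],"angular":[0,0,0],"hand":0}]'
python3 -m handwheel '[{"translation":[0,0,-0.03],"angular":[0,0,0],"hand":0},{"translation":[0,0,-0.035],"angular":[0,0,0],"hand":0},{"translation":[0,0,-0.035],"angular":[0,0,0],"hand":0},{"translation":[0,0,-0.035],"angular":[0,0,-5.7],"hand":1},{"translation":[0,0,-0.035],"angular":[0,0,-5.7],"hand":1},{"translation":[0,0,-0.03],"angular":[0,0,-5.7],"hand":1},{"translation":[0,0,0],"angular":[0,0,0],"hand":1},{"translation":[0,0,0],"angular":[0,0,0],"hand":1}]'
cat >> h.py <<'E'
D=None
try: D=np.load("box.npz"); 
except Exception: pass
def go(x,y,z):
    "tool shift from the present pose to box point (mm)"
    s=manip.get_state(); P=np.r_[D["r"]@np.array([x,y])/1e3+D["t"],z/1e3]
    return rot(s["ee_rot"]).as_matrix().T@(P-s["position"])
def here():
    s=manip.get_state(); p=s["position"]; return np.r_[D["r"].T@(p[:2]-D["t"]),p[2]]*1e3
E
python3 - <<'E'
from h import *
print(here()); print(go(-51,-45,250)); r=rot(manip.get_state()["ee_rot"]).as_matrix(); print(r[:,0],D["r"][:,0])
im=manip.get_image("top"); cv2.imwrite("pics/top1.png",im[:,:,::-1])
E
```

```text
clock: 4.98
position: [0.5509, -0.172, 0.0114]
ee_rot: [0.0, 0.173, 0.985, 0.0]
contact_force: [0.4, -0.7, 0.4]
width: 0.0852
gripper_force: 0.0
clock: 5.65
position: [0.5518, -0.1724, 0.2135]
ee_rot: [0.002, 0.026, 1.0, -0.001]
contact_force: [-0.6, -0.5, -1.7]
width: 0.0252
gripper_force: 0.0
[   9.81906434 -317.22497912  213.53618793]
[ 0.0608854   0.27210804 -0.03721816]
[-0.99868793  0.05099557 -0.00467754] [ 0.99874298 -0.05012448]
```

View pics/top1.png

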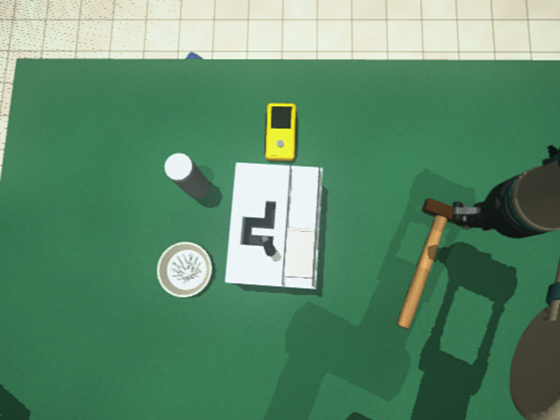

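The hammer is clear: its butt is at (405,325) and its head at (438,208). Next I'll go to the -y side of the lever.

```bash
python3 -m handwheel '[{"translation":[0.0076,0.034,-0.005],"angular":[0,0,0],"hand":1},{"translation":[0.0076,0.034,-0.005],"angular":[0,0,0],"hand":1},{"translation":[0.0076,0.034,-0.005],"angular":[0,0,0],"hand":1},{"translation":[0.0076,0.034,-0.005],"angular":[0,0,0],"hand":1},{"translation":[0.0076,0.034,-0.005],"angular":[0,0,0],"hand":1},{"translation":[0.0076,0.034,-0.005],"angular":[0,0,0],"hand":1},{"translation":[0.0076,0.034,-0.005],"angular":[0,0,0],"hand":1},{"translation":[0.0076,0.034,0],"angular":[0,0,0],"hand":1},{"translation":[0,0,0],"angular":[0,0,0],"hand":1}]'
python3 - <<'E'
from h import *
print(here()); print(go(-51,-45,153))
im=manip.get_image("wrist"); cv2.imwrite("pics/w2.png",im[:,:,::-1])
E
```

```text
clock: 6.45
position: [0.5011, 0.1083, 0.2446]
ee_rot: [-0.002, 0.023, 1.0, 0.002]
contact_force: [0.1, 0.2, -0.6]
width: -0.0001
gripper_force: 0.0
[-54.89796981 -39.37135977 244.58779617]
[-0.0042999  -0.00600697  0.09154577]
```

View pics/w2.png

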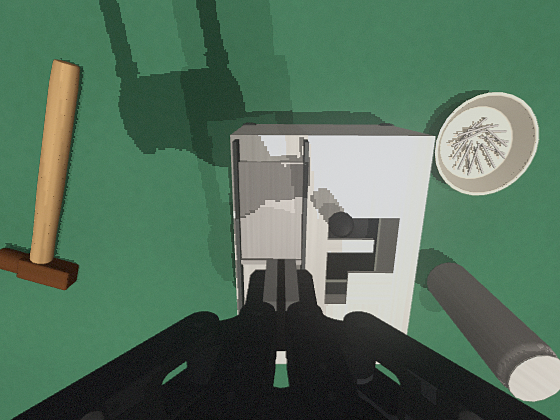

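The wrist view shows the lever at about (322,203) to (343,225), right of the shut fingers, whose tips are near (281,265). I'll check that against the predicted lever axis.

Run:
```python
from h import *
np.set_printoptions(precision=1,suppress=True)
c=cam("wrist")
W=lambda b:np.r_[D["r"]@np.array(b[:2])/1e3+D["t"],b[2]/1e3]
for u in(-.27,-.2,-.1,0):
    d=np.array([np.tan(-.415),np.tan(u),1]);d/=np.linalg.norm(d)
    print(u,[proj(c,W(np.array([0,30,45])+d*l)) for l in(90,100,140)], np.array([0,30,45])+d*140)
print(proj(c,W((-42,60,120))),proj(c,W((42,0,120))))
```

```text
-0.27 [array([340.5, 225.3]), array([339.6, 224.7]), array([335.2, 221.7])] [-54.7  -4.4 169.2]
-0.2 [array([347.6, 225.2]), array([347.8, 224.6]), array([348.6, 221.5])] [-55.5   4.5 171. ]
-0.1 [array([357.8, 225.2]), array([359.5, 224.5]), array([367.9, 221.4])] [-56.2  17.2 172.6]
0 [array([367.9, 225.2]), array([371.2, 224.6]), array([387.1, 221.4])] [-56.4  30.  173.1]
[402.1 215.8] [326.  302.3]
```

The gate corners match, and the black disc at (342,225) gives u≈-0.24, with the lever top at y≈0. Descending to start the first push.

```bash
python3 -m handwheel '[{"translation":[-0.004,-0.006,0.03],"angular":[0,0,0],"hand":1},{"translation":[0,0,0.03],"angular":[0,0,0],"hand":1},{"translation":[0,0,0.02],"angular":[0,0,0],"hand":1},{"translation":[0,0,0.011],"angular":[0,0,0],"hand":1},{"translation":[0,0.015,0],"angular":[0,0,0],"hand":1},{"translation":[0,0.01,0],"angular":[0,0,0],"hand":1},{"translation":[0,0.01,0],"angular":[0,0,0],"hand":1}]'
python3 -m handwheel '[{"translation":[0,0.01,0],"angular":[0,0,0],"hand":1},{"translation":[0,0.01,0],"angular":[0,0,0],"hand":1},{"translation":[0,0.01,0],"angular":[0,0,0],"hand":1},{"translation":[0,0.01,0],"angular":[0,0,0],"hand":1}]'
python3 -c "
from h import *;print(here())"
```

```text
clock: 7.08
position: [0.5088, 0.131, 0.1541]
ee_rot: [-0.001, 0.026, 1.0, -0.0]
contact_force: [-0.2, -1.5, 0.4]
width: -0.0002
gripper_force: 0.5
clock: 7.42
position: [0.5114, 0.1725, 0.1556]
ee_rot: [0.0, 0.025, 1.0, 0.0]
contact_force: [0.1, -0.4, 0.1]
width: -0.0002
gripper_force: 0.3
[-47.82906546  25.21846666 155.61974794]
```

```bash
python3 -m handwheel '[{"translation":[0,0.005,0],"angular":[0,0,0],"hand":1},{"translation":[0,0.004,0],"angular":[0,0,0],"hand":1},{"translation":[0,0,0],"angular":[0,0,0],"hand":1}]'
python3 -m handwheel '[{"translation":[0,0.003,0],"angular":[0,0,0],"hand":1},{"translation":[0,0,0],"angular":[0,0,0],"hand":1}]'
python3 - <<'E'
from h import *
print(here())
im=manip.get_image("wrist"); cv2.imwrite("pics/w3.png",im[100:330,180:460,::-1].repeat(2,0).repeat(2,1))
E
```

```text
clock: 7.67
position: [0.5118, 0.1814, 0.1553]
ee_rot: [0.0, 0.025, 1.0, 0.0]
contact_force: [0.1, -0.3, 0.4]
width: 0.0004
gripper_force: 0.0
clock: 7.83
position: [0.5118, 0.1836, 0.1553]
ee_rot: [0.0, 0.025, 1.0, 0.0]
contact_force: [0.2, -0.0, -0.6]
width: 0.0001
gripper_force: 0.0
[-47.98328133  36.40845592 155.31419487]
```

View pics/w3.png

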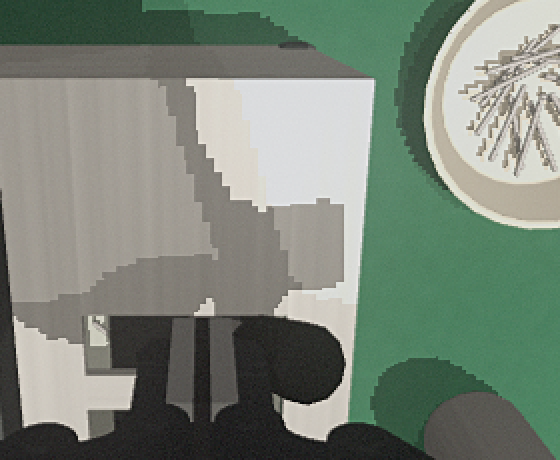

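The lever's black top is at about (335,281) full-frame, just to the +y side of the fingers. I'll evaluate u.

Run:
```python
from h import *
c=cam("wrist")
for p in((335,281),): 
    X=onz(c,p,.169); b=np.r_[D["r"].T@(X[:2]-D["t"]),X[2]]*1e3; print(b,np.arctan2(b[1]-30,b[2]-45),np.arctan2(b[0],b[2]-45))
```

```text
[-54.15475881  59.94735798 169.        ] 0.2369731506364424 -0.41176558123558643
```

```bash
python3 -m handwheel '[{"translation":[0,0.003,0],"angular":[0,0,0],"hand":1},{"translation":[0,0,0],"angular":[0,0,0],"hand":1}]'
```

```text
clock: 8.05
position: [0.512, 0.1865, 0.1553]
ee_rot: [0.0, 0.025, 1.0, 0.0]
contact_force: [-0.1, 0.4, -0.4]
width: 0.0
gripper_force: 0.1
```

```bash
python3 -m handwheel '[{"translation":[0,0.003,0],"angular":[0,0,0],"hand":1},{"translation":[0,0,0],"angular":[0,0,0],"hand":1}]'
python3 -m handwheel '[{"translation":[0,0.002,0],"angular":[0,0,0],"hand":1},{"translation":[0,0,0],"angular":[0,0,0],"hand":1}]'
python3 -c "
from h import *;print(here(),manip.get_state()['moment'])"
```

```text
clock: 8.22
position: [0.5122, 0.1897, 0.1553]
ee_rot: [0.0, 0.025, 1.0, 0.0]
contact_force: [-0.1, -1.2, 0.2]
width: -0.0004
gripper_force: 0.1
clock: 8.38
position: [0.5123, 0.1917, 0.1553]
ee_rot: [0.0, 0.025, 1.0, 0.0]
contact_force: [0.1, -1.0, 0.2]
width: 0.0001
gripper_force: 0.1
[-47.93442783  44.46190187 155.34200668] [-0.02463109 -0.02493807 -0.04924931]
```

```bash
python3 -m handwheel '[{"translation":[0,0.002,0],"angular":[0,0,0],"hand":1},{"translation":[0,0,0],"angular":[0,0,0],"hand":1}]'
python3 -m handwheel '[{"translation":[0,0.002,0],"angular":[0,0,0],"hand":1},{"translation":[0,0,0],"angular":[0,0,0],"hand":1}]'
python3 - <<'E'
from h import *
print(here())
for n in("top","wrist"):
    im=manip.get_image(n)[:,:,::-1]; cv2.imwrite(f"pics/{n}4.png",im)
c=cam("wrist"); im=cv2.imread("pics/wrist4.png"); 
a=im[230:330,250:420]; b=cv2.imread("pics/top4.png")[190:270,215:335]
A=cv2.resize(a,None,fx=3,fy=3);B=cv2.resize(b,(480,320)); B=B[:300]
cv2.imwrite("pics/v4.png",np.vstack([np.hstack([A[:, :320],B[:,:480]])]))
E
```

```text
clock: 8.55
position: [0.5124, 0.1937, 0.1553]
ee_rot: [0.0, 0.025, 1.0, 0.0]
contact_force: [0.1, -1.1, 0.4]
width: 0.0004
gripper_force: 0.1
clock: 8.72
position: [0.5124, 0.1951, 0.1552]
ee_rot: [-0.0, 0.025, 1.0, -0.001]
contact_force: [1.1, -2.6, 0.3]
width: -0.0
gripper_force: 0.8
[-47.97477685  47.87606558 155.18737846]
```

View pics/v4.png

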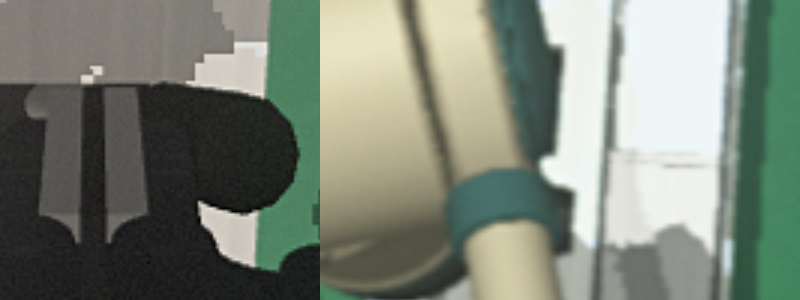

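The lever is at slot 1's end wall: u≈0.28 and the force is rising. Now I'll go round to the -x side.

```bash
python3 -m handwheel '[{"translation":[0,-0.02,0],"angular":[0,0,0],"hand":1},{"translation":[0.025,0,0],"angular":[0,0,0],"hand":1},{"translation":[0.025,0,0],"angular":[0,0,0],"hand":1},{"translation":[0,0.02,0],"angular":[0,0,0],"hand":1},{"translation":[0,0.015,0],"angular":[0,0,0],"hand":1},{"translation":[0,0,0],"angular":[0,0,0],"hand":1}]'
python3 -c "
from h import *;print(here())"
python3 -m handwheel '[{"translation":[-0.01,0,0],"angular":[0,0,0],"hand":1},{"translation":[-0.01,0,0],"angular":[0,0,0],"hand":1},{"translation":[-0.01,0,0],"angular":[0,0,0],"hand":1},{"translation":[-0.01,0,0],"angular":[0,0,0],"hand":1},{"translation":[-0.01,0,0],"angular":[0,0,0],"hand":1},{"translation":[0,0,0],"angular":[0,0,0],"hand":1}]'
python3 -m handwheel '[{"translation":[-0.01,0,0],"angular":[0,0,0],"hand":1},{"translation":[-0.006,0,0],"angular":[0,0,0],"hand":1},{"translation":[0,0,0],"angular":[0,0,0],"hand":1}]'
python3 -c "
from h import *;print(here())"
```

```text
clock: 9.32
position: [0.4634, 0.2154, 0.1558]
ee_rot: [0.001, 0.025, 1.0, 0.001]
contact_force: [-0.2, -0.9, 0.2]
width: 0.0001
gripper_force: 0.0
[-97.96746212  65.65662289 155.78489087]
clock: 9.82
position: [0.5164, 0.2098, 0.1551]
ee_rot: [0.001, 0.026, 1.0, -0.0]
contact_force: [-0.4, 0.1, 0.0]
width: 0.0001
gripper_force: 0.1
clock: 10.07
position: [0.531, 0.2094, 0.1552]
ee_rot: [0.001, 0.025, 1.0, 0.0]
contact_force: [0.5, 0.1, 0.4]
width: -0.0001
gripper_force: 0.1
[-30.17050026  63.09386551 155.24538183]
```

```bash
python3 -m handwheel '[{"translation":[-0.006,0,0],"angular":[0,0,0],"hand":1},{"translation":[-0.002,0,0],"angular":[0,0,0],"hand":1},{"translation":[0,0,0],"angular":[0,0,0],"hand":1}]'
python3 -m handwheel '[{"translation":[-0.003,0,0],"angular":[0,0,0],"hand":1},{"translation":[0,0,0],"angular":[0,0,0],"hand":1}]'
python3 -m handwheel '[{"translation":[-0.002,0,0],"angular":[0,0,0],"hand":1},{"translation":[0,0,0],"angular":[0,0,0],"hand":1}]'
python3 -c "
from h import *;print(here())
for n in('top','wrist','side'): cv2.imwrite(f'pics/{n}5.png',manip.get_image(n)[:,:,::-1])"
```

```text
clock: 10.32
position: [0.5378, 0.2092, 0.1554]
ee_rot: [0.0, 0.025, 1.0, 0.0]
contact_force: [-0.2, -0.3, -0.4]
width: -0.0003
gripper_force: 0.1
clock: 10.48
position: [0.5405, 0.2091, 0.1554]
ee_rot: [0.0, 0.025, 1.0, 0.0]
contact_force: [0.6, 0.3, 0.4]
width: -0.0001
gripper_force: 0.2
clock: 10.65
position: [0.5424, 0.209, 0.1554]
ee_rot: [0.0, 0.025, 1.0, 0.0]
contact_force: [-0.7, -0.6, 0.3]
width: 0.0002
gripper_force: 0.3
[-18.73162928  63.29519035 155.38298337]
```

```bash
cat > sh.py <<'E'
import sys
from h import *
# intensity profile along the shutter track, box y -48, side view; print steps
n=sys.argv[1]; out={}
for cn in("top","side"):
    im=cv2.imread(f"pics/{cn}{n}.png").astype(int); c=cam(cn)
    print(cn,[(x,*im[tuple(np.round(proj(c,np.r_[D["r"]@np.array([x,-48])/1e3+D["t"],.137])).astype(int)[::-1])]) for x in range(-105,106,10)])
E
python3 sh.py 0; echo; python3 sh.py 5
```

```text
top [(-105, np.int64(249), np.int64(247), np.int64(240)), (-95, np.int64(248), np.int64(246), np.int64(239)), (-85, np.int64(236), np.int64(240), np.int64(238)), (-75, np.int64(236), np.int64(240), np.int64(238)), (-65, np.int64(235), np.int64(239), np.int64(237)), (-55, np.int64(235), np.int64(240), np.int64(238)), (-45, np.int64(236), np.int64(240), np.int64(237)), (-35, np.int64(236), np.int64(240), np.int64(238)), (-25, np.int64(237), np.int64(241), np.int64(238)), (-15, np.int64(238), np.int64(241), np.int64(240)), (-5, np.int64(245), np.int64(243), np.int64(235)), (5, np.int64(247), np.int64(245), np.int64(239)), (15, np.int64(247), np.int64(245), np.int64(238)), (25, np.int64(247), np.int64(245), np.int64(238)), (35, np.int64(247), np.int64(245), np.int64(239)), (45, np.int64(247), np.int64(245), np.int64(239)), (55, np.int64(247), np.int64(245), np.int64(238)), (65, np.int64(247), np.int64(245), np.int64(238)), (75, np.int64(247), np.int64(245), np.int64(238)), (85, np.int64(247), np.int64(245), np.int64(237)), (95, np.int64(247), np.int64(245), np.int64(237)), (105, np.int64
[... 2754 characters left out ...]
130), np.int64(130), np.int64(134)), (-15, np.int64(140), np.int64(140), np.int64(144)), (-5, np.int64(218), np.int64(218), np.int64(222)), (5, np.int64(218), np.int64(219), np.int64(223)), (15, np.int64(219), np.int64(219), np.int64(224)), (25, np.int64(220), np.int64(220), np.int64(224)), (35, np.int64(220), np.int64(219), np.int64(224)), (45, np.int64(240), np.int64(242), np.int64(244)), (55, np.int64(241), np.int64(243), np.int64(246)), (65, np.int64(242), np.int64(245), np.int64(246)), (75, np.int64(242), np.int64(244), np.int64(246)), (85, np.int64(241), np.int64(243), np.int64(245)), (95, np.int64(241), np.int64(242), np.int64(244)), (105, np.int64(223), np.int64(230), np.int64(227))]
```

The shutter edge has moved from x≈-7 to x≈40, so it works as a gauge of lever_v. I'll refine it.

```bash
cat > v.py <<'E'
from h import *
# lever_v from the shutter's +x edge (box x = 43 + 120 v), top and side views; saturation of plate vs shutter
for cn in("top","side"):
    im=manip.get_image(cn)[:,:,::-1].astype(np.float32); c=cam(cn); xs=np.arange(-20,104.)
    P=np.array([np.median([cv2.getRectSubPix(im[:,:,0].copy() if cn=="side" else (im[:,:,0]-im[:,:,2]).astype(np.float32),(1,1),tuple(map(float,proj(c,np.r_[D["r"]@np.array([x,y])/1e3+D["t"],.137]))))[0,0] for y in(-56,-48,-40)]) for x in xs])
    k=np.array([P[i:i+6].mean()-P[i-6:i].mean() for i in range(6,len(xs)-6)]); i=k.argmax(); e=xs[i+6]-.5
    print(cn,"edge",e,"v",round((e-43)/120,3),"step",k[i])
print("tcp",here())
E
python3 v.py
```

```text
top edge 42.5 v -0.004 step 10.950205
side edge -11.5 v -0.454 step 61.45941
tcp [-18.94080097  63.22918148 155.33403964]
```

```bash
python3 -m handwheel '[{"translation":[0.02,0,0],"angular":[0,0,0],"hand":1},{"translation":[0,0.022,0],"angular":[0,0,0],"hand":1},{"translation":[0,0.022,0],"angular":[0,0,0],"hand":1},{"translation":[-0.02,0,0],"angular":[0,0,0],"hand":1},{"translation":[-0.019,0,0],"angular":[0,0,0],"hand":1},{"translation":[0,0,0],"angular":[0,0,0],"hand":1}]'
python3 -c "
from h import *;print(here())"
python3 -m handwheel '[{"translation":[0,-0.012,0],"angular":[0,0,0],"hand":1},{"translation":[0,-0.012,0],"angular":[0,0,0],"hand":1},{"translation":[0,-0.01,0],"angular":[0,0,0],"hand":1},{"translation":[0,-0.01,0],"angular":[0,0,0],"hand":1},{"translation":[0,-0.01,0],"angular":[0,0,0],"hand":1},{"translation":[0,-0.01,0],"angular":[0,0,0],"hand":1},{"translation":[0,-0.01,0],"angular":[0,0,0],"hand":1},{"translation":[0,0,0],"angular":[0,0,0],"hand":1}]'
python3 v.py
```

```text
clock: 11.4
position: [0.5707, 0.2533, 0.156]
ee_rot: [0.006, 0.025, 1.0, 0.001]
contact_force: [9.2, -0.6, -2.0]
width: 0.0001
gripper_force: 0.0
[  7.30210312 108.88492643 156.00735872]
clock: 12.07
position: [0.5589, 0.1758, 0.1554]
ee_rot: [-0.001, 0.026, 1.0, -0.001]
contact_force: [-0.6, -0.5, -0.0]
width: -0.0
gripper_force: 0.0
top edge 37.5 v -0.046 step 4.7469597
side edge 0.5 v -0.354 step 64.36591
tcp [ -1.44943155  32.84190493 154.88088018]
```

```bash
python3 -m handwheel '[{"translation":[0,-0.008,0],"angular":[0,0,0],"hand":1},{"translation":[0,-0.006,0],"angular":[0,0,0],"hand":1},{"translation":[0,0,0],"angular":[0,0,0],"hand":1}]'
python3 -m handwheel '[{"translation":[0,-0.003,0],"angular":[0,0,0],"hand":1},{"translation":[0,0,0],"angular":[0,0,0],"hand":1}]'
python3 -m handwheel '[{"translation":[0,-0.002,0],"angular":[0,0,0],"hand":1},{"translation":[0,0,0],"angular":[0,0,0],"hand":1}]'
python3 -m handwheel '[{"translation":[0,-0.002,0],"angular":[0,0,0],"hand":1},{"translation":[0,0,0],"angular":[0,0,0],"hand":1}]'
python3 v.py
```

```text
clock: 12.42
position: [0.5582, 0.1632, 0.155]
ee_rot: [-0.001, 0.025, 1.0, -0.0]
contact_force: [-0.2, -0.1, 0.1]
width: -0.0
gripper_force: 0.0
clock: 12.58
position: [0.5586, 0.1608, 0.1552]
ee_rot: [-0.0, 0.025, 1.0, -0.0]
contact_force: [0.7, -0.7, -0.5]
width: 0.0001
gripper_force: 0.0
clock: 12.75
position: [0.5586, 0.159, 0.1553]
ee_rot: [-0.0, 0.025, 1.0, -0.0]
contact_force: [-1.0, -0.1, -0.2]
width: 0.0001
gripper_force: 0.0
clock: 12.92
position: [0.5586, 0.1569, 0.1553]
ee_rot: [0.0, 0.025, 1.0, -0.0]
contact_force: [-1.0, 0.0, -0.5]
width: -0.0001
gripper_force: 0.0
top edge 48.5 v 0.046 step 61.82498
side edge 4.5 v -0.321 step 48.629715
tcp [3.84192859e-02 1.21959320e+01 1.55301027e+02]
```

```bash
python3 -m handwheel '[{"translation":[0,-0.002,0],"angular":[0,0,0],"hand":1},{"translation":[0,0,0],"angular":[0,0,0],"hand":1}]'
python3 -m handwheel '[{"translation":[0,-0.002,0],"angular":[0,0,0],"hand":1},{"translation":[0,0,0],"angular":[0,0,0],"hand":1}]'
python3 - <<'E'
from h import *
print(here())
a=manip.get_image("wrist")[:,:,::-1]; b=manip.get_image("side")[150:290,200:370,::-1]
cv2.imwrite("pics/w6.png",np.hstack([cv2.resize(a[200:340,180:350],None,fx=2.3,fy=3),cv2.resize(b,None,fx=2.3,fy=3)]))
E
```

```text
clock: 13.18
position: [0.5584, 0.1548, 0.1553]
ee_rot: [-0.0, 0.025, 1.0, -0.0]
contact_force: [-0.5, 0.3, -0.1]
width: 0.0001
gripper_force: 0.0
clock: 13.35
position: [0.5583, 0.1528, 0.1553]
ee_rot: [-0.0, 0.025, 1.0, -0.0]
contact_force: [-0.3, -0.1, -0.3]
width: -0.0004
gripper_force: 0.0
[-2.27980814e-02  7.88189559e+00  1.55283288e+02]
```

View pics/w6.png

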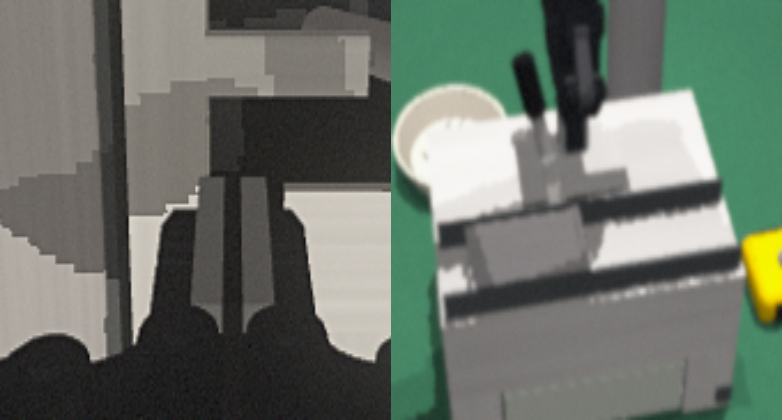

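The lever was not carried along. It slipped to the -x side of the fingers, with its top at about side px (258,172), and the shutter edge is at (282,231). I'll locate it by intersecting the side ray with the lever's 140 mm sphere.

```bash
cat > lev.py <<'E'
import sys
from h import *
def lev(cn,p):
    e,d=ray(cam(cn),p); d=d/np.linalg.norm(d); q=np.r_[D["r"]@[0,.03]+D["t"],.045]
    m=e-q; b=m@d; k=b*b-m@m+.14**2; k=max(k,0)
    for s in(-1,1):
        X=e+d*(-b+s*k**.5); t=np.r_[D["r"].T@(X[:2]-D["t"]),X[2]]*1e3; print(cn,p,"top",t.round(1),"v",round(np.arctan2(t[0],t[2]-45),3),"u",round(np.arctan2(t[1]-30,t[2]-45),3))
if __name__=="__main__":
    lev("side",(258.3,171)); X=onz(cam("side"),(282.2,230.5),.137); print("shutter edge",D["r"].T@(X[:2]-D["t"])*1e3)
    im=manip.get_image("side")[150:260,200:300,::-1]; g=im.max(2); n,l,s,ce=cv2.connectedComponentsWithStats((g<60).astype(np.uint8)); print([(s[i]+[200,150,0,0,0]).tolist() for i in range(1,n) if s[i][4]>30])
E
python3 lev.py
```

```text
side (258.3, 171) top [-26.9  59.4 179.2] v -0.198 u 0.216
side (258.3, 171) top [-16.6 158.3  98.4] v -0.302 u 1.176
shutter edge [ -3.71070195 -49.43287792]
[[266, 150, 28, 51, 817], [222, 220, 47, 12, 291], [224, 229, 76, 27, 597]]
```

```bash
python3 -m handwheel '[{"translation":[0,0,-0.03],"angular":[0,0,0],"hand":1},{"translation":[0,0,-0.03],"angular":[0,0,0],"hand":1},{"translation":[0.025,0.014,0],"angular":[0,0,0],"hand":1},{"translation":[0.025,0.014,0],"angular":[0,0,0],"hand":1},{"translation":[0.025,0.014,0],"angular":[0,0,0],"hand":1},{"translation":[0.025,0.014,0],"angular":[0,0,0],"hand":1},{"translation":[0,0,0],"angular":[0,0,0],"hand":1}]'
python3 - <<'E'
from h import *
print(here())
c=cam("side");im=manip.get_image("side")[:,:,::-1]; cv2.imwrite("pics/side7.png",im)
print([(x,im[tuple(np.round(proj(c,np.r_[D["r"]@np.array([x,-48])/1e3+D["t"],.137])).astype(int)[::-1])].tolist()) for x in range(-100,100,6)])
g=im[140:250,215:330].max(2); n,l,s,ce=cv2.connectedComponentsWithStats((g<60).astype(np.uint8)); print([(s[i]+[215,140,0,0,0]).tolist() for i in range(1,n) if s[i][4]>30])
E
```

```text
clock: 14.08
position: [0.4563, 0.216, 0.2155]
ee_rot: [-0.002, 0.024, 1.0, 0.001]
contact_force: [-0.2, -0.0, 0.2]
width: 0.0001
gripper_force: 0.0
[-105.0664156    65.90741451  215.47348081]
[(-100, [219, 221, 225]), (-94, [221, 223, 227]), (-88, [221, 224, 227]), (-82, [232, 234, 236]), (-76, [241, 243, 245]), (-70, [240, 242, 245]), (-64, [241, 243, 245]), (-58, [241, 243, 245]), (-52, [242, 244, 246]), (-46, [243, 244, 247]), (-40, [242, 244, 246]), (-34, [54, 54, 56]), (-28, [37, 34, 35]), (-22, [33, 31, 30]), (-16, [40, 38, 39]), (-10, [211, 212, 219]), (-4, [218, 218, 222]), (2, [217, 218, 222]), (8, [218, 218, 222]), (14, [219, 219, 224]), (20, [215, 215, 221]), (26, [217, 219, 223]), (32, [219, 218, 222]), (38, [217, 219, 223]), (44, [218, 218, 222]), (50, [219, 219, 224]), (56, [218, 219, 223]), (62, [219, 220, 224]), (68, [195, 195, 201]), (74, [240, 242, 244]), (80, [242, 244, 246]), (86, [241, 244, 246]), (92, [240, 243, 245]), (98, [241, 242, 245])]
[[273, 163, 8, 22, 169], [222, 220, 52, 12, 281], [263, 229, 15, 13, 151], [230, 236, 100, 14, 442]]
```

```bash
python3 - <<'E'
from lev import *
im=cv2.imread("pics/side7.png"); sub=im[155:195,260:295].max(2)
for r in sub[::2]: print("".join("#" if v<60 else "+" if v<110 else "." if v<190 else " " for v in r))
lev("side",(277,166)); lev("side",(276,164))
t=manip.get_image("top")[:,:,::-1]; cv2.imwrite("pics/top7.png",t); b=t[195:270,235:285].max(2); print("top from col 235,row 195")
for r in b[::2]: print("".join("#" if v<60 else "+" if v<110 else "." if v<190 else " " for v in r))
E
python3 v.py
```

```text
..................................+
..................................+
..................................+
..................................+
.............++####+++............+
............+########+............+
............+########+............+
............+########+............+
............+########+............+
............+########++...........+
............+########++...........+
............+########++...........+
............+########++...........+
............+########++...........+
............++#######+.............
..............++++++....           
........     ..++++..              
            ...++++..              
          ....+++....              
           ...++.....              
side (277, 166) top [  7.4  66.4 180. ] v 0.055 u 0.264
side (277, 166) top [ 21.  151.4 111.4] v 0.306 u 1.07
side (276, 164) top [  7.2  76.  177. ] v 0.055 u 0.335
side (276, 164) top [ 18.2 146.1 121. ] v 0.234 u 0.991
top from col 235,row 195
                                                  
                                                  
                              
[... 1225 characters left out ...]
                  .
+++++#.                                          .
+++++#+.                                         .
++++++#.                                         .
++++++#+.                                        .
++++++++.                                       ..
+++++++#+                                       ..
+++++++#+.                                      ..
+++++++#+.                                      ..
+++++++##.                                      ..
+++++++##.                                      ..
+++++++#+.                                      ..
top edge 23.5 v -0.162 step 10.250115
side edge 53.5 v 0.088 step 36.21074
tcp [-99.05660869  64.1109967  215.52244358]
```

Run:
```python
from lev import *
c=cam("side"); W=lambda b:np.r_[D["r"]@np.array(b[:2])/1e3+D["t"],b[2]/1e3]
for v,u in((.05,.27),(.22,-.28),(0,0),(-.2,.27),(.05,-.28)):
    d=np.array([np.tan(v),np.tan(u),1]);d/=np.linalg.norm(d);print(v,u,proj(c,W(np.array([0,30,45])+d*140)).round(),proj(c,W(np.array([0,30,45])+d*100)).round(),proj(c,W(np.array([0,30,45])+d*80)).round())
print("tcp",proj(c,W((-100,65,215))).round(),"button",proj(c,W((-25,-48,130))).round(), "notch",proj(c,W((32,10,120))).round())
im=cv2.imread("pics/side7.png").max(2)
for r in range(150,252,2): print(r,"".join("#" if v<60 else "+" if v<110 else ":" if v<190 else "." if v<230 else " " for v in im[r,215:335]))
```

```text
0.05 0.27 [277. 166.] [277. 186.] [277. 196.]
0.22 -0.28 [297. 194.] [291. 206.] [288. 212.]
0 0 [276. 177.] [276. 195.] [277. 203.]
-0.2 0.27 [258. 169.] [264. 189.] [266. 198.]
0.05 -0.28 [284. 194.] [282. 207.] [281. 213.]
tcp [214. 157.] button [269. 234.] notch [296. 211.]
150 ++:::::::::::::::::::::::::::::::::::::::::::::::::::::::::::::::::::::::::::::++++++++++++++++++++++++++:::::::::::::::
152 ++:::::::::::::::::::::::::::::::::::::::::::::::::::::::::::::::::::::::::::::++++++++++++++++++++++++++:::::::::::::::
154 +++::::::::::::::::::::::::::::::::::::::::::::::::::::::::::::::::::::::::::::+++++++++++++++++++++++++::::::::::::::::
156 +++::::::::::::::::::::::::::::::::::::::::::::::::::::::::::::::::::::::::::::+++++++++++++++++++++++++::::::::::::::::
158 +::::::::::::::::::::::::::::::::::::::::::::::::::::::::::::::::::::::::::::::+++++++++++++++++++++++++::::::::::::::::
160 :::::::::::::::::::::::::::::::::::::::::::::::::::::::::::::::::::::::::::::::+++++++++++++++++++++++++::::::::::::::::
162 :::::::::::::::::::::::::::::::::::::::::::::::::::::::::::++++++::
[... 4853 characters left out ...]
  :+#############++:::::::::+++++++++######################################
242 :::++::::..                                   ..::+++++++++++++++++##########################################+++++::::::
244 ::+++::::::.                 ......:::::::::++++++++######################################+++++++++++::::::::::::::...::
246 ++++++:::::.........::::::::++++++++++########################################+++++++++:::::::.:::::::::::::::::::::::::
248 ++++++:::++:++++++++++##########################################+++++:::::::::::::::::::::::::::::::::::::::::::::::::::
250 ++++++::+####################################+++++++++++::::::::::::::..::::::::::::::::::::::::::::::::::::::::::::::::
```

```bash
cat > asc.py <<'E'
from h import *
import sys
def asc(cn,c0,c1,r0,r1,st=2):
    im=manip.get_image(cn)[:,:,::-1].max(2)
    for r in range(r0,r1,st): print(r,"".join("#" if v<60 else "+" if v<110 else ":" if v<190 else "." if v<230 else " " for v in im[r,c0:c1]))
if __name__=="__main__": asc(sys.argv[1],*map(int,sys.argv[2:]))
E
python3 asc.py side 215 335 160 246; python3 asc.py top 280 330 160 292 4
python3 -c "
from h import *
c=cam('top')
W=lambda b:np.r_[D['r']@np.array(b[:2])/1e3+D['t'],b[2]/1e3]
for x in(-92,-42,-25,-7,43,78):print(x,proj(c,W((x,-48,137))),proj(cam('side'),W((x,-48,137))))"
```

```text
160 :::::::::::::::::::::::::::::::::::::::::::::::::::::::::::::::::::::::::::::::+++++++++++++++++++++++++::::::::::::::::
162 :::::::::::::::::::::::::::::::::::::::::::::::::::::::::::::::::::::::::::::::+++++++++++++++++++++++++::::::::::::::::
164 :::::::::::::::::::::::::::::::::::::::::::::::::::::::::::::::::::::::::::::::+++++++++++++++++++++++++::::::::::::::::
166 ::::::::::::::::::::::::::::::::::::::::+++####+:::::::::::::::::::::::::::::::+++++++++++++++++++++++++::::::::::::::::
168 ::::::::::::::::::::::::::::::::::::::++########+::::::::::::::::::::::::::::::++++++++++++++++++++++++:::::::::::::::::
170 ::::::::::::::::::::::::::::::::::::::+##########+:::::::::::::::::::::::::::::++++++++++++++++++++++++:::::::::::::::::
172 :::::::::::::::::::::::::::::::::::::::+#########+:::::::::::::::::::::::::::::++++++++++++++++++++++++:::::::::::::::::
174 ::::::::::::::::::::::::::::::::::::::::+#########+::::::::::::::::::::::::::::++++++++++++++++++++++++:::::::::::::::::
176 ::::::::::::::::::::::::::::::::::::::::+#########+::::::::::::::::::::::::::::+++++++++++++++++
[... 5746 characters left out ...]
:++++++::::::
268   .:::.                         .:::::+++++:::::::
272   ::::.                         .::..:+++++:::::::
276   :::.                          :::.:++++++:::::::
280  .:::.           .:::.          :::::++++++:::::::
284   :::.    .::..::::::::::.     .:::::+++++++::::::
288 +++++++++++++++++++++++++++::::....::++++++:::::::
-92 [298.37770095 276.91152394] [228.74279595 236.78609553]
-42 [300.16229415 248.10629942] [259.11284429 232.85041208]
-25 [300.76000764 238.45857054] [269.3304909  231.52629754]
-7 [301.38797035 228.32258731] [280.09013791 230.13194465]
43 [303.10630449 200.58685428] [309.66362038 226.29948892]
78 [304.28689249 181.53091344] [330.0942959  223.65185825]
```

The lever appears to move between frames without contact. I'll track its blob in the side view over several frames to check.

```bash
cat > trk.py <<'E'
from lev import *
def blob():
    im=manip.get_image("side").max(2)[150:212,225:330]; n,l,s,ce=cv2.connectedComponentsWithStats((im<62).astype(np.uint8))
    i=max(range(1,n),key=lambda i:s[i][4]) if n>1 else 0
    return (s[i]+[225,150,0,0,0]).tolist()
if __name__=="__main__":
    for k in range(6): print(round(manip.get_state()["clock"],2),blob(),here().round())
E
python3 trk.py; python3 -m handwheel '[{"translation":[0,0,0],"angular":[0,0,0],"hand":1},{"translation":[0,0,0],"angular":[0,0,0],"hand":1},{"translation":[0,0,0],"angular":[0,0,0],"hand":1},{"translation":[0,0,0],"angular":[0,0,0],"hand":1}]'; python3 trk.py
```

```text
14.38 [238, 172, 16, 21, 169] [-99.  64. 215.]
14.43 [257, 167, 13, 22, 180] [-99.  64. 215.]
14.48 [275, 164, 9, 22, 172] [-99.  64. 215.]
14.53 [250, 167, 14, 22, 179] [-99.  64. 215.]
14.58 [263, 165, 11, 22, 180] [-100.   64.  215.]
14.63 [257, 166, 12, 22, 180] [-100.   64.  215.]
clock: 15.02
position: [0.4613, 0.214, 0.2153]
ee_rot: [0.0, 0.025, 1.0, 0.0]
contact_force: [0.1, -0.0, -0.8]
width: 0.0002
gripper_force: 0.0
15.02 [246, 169, 15, 22, 175] [-100.   64.  215.]
15.07 [252, 168, 14, 22, 180] [-100.   64.  215.]
15.12 [270, 163, 9, 22, 176] [-100.   64.  215.]
15.17 [254, 167, 13, 22, 185] [-100.   64.  215.]
15.22 [268, 164, 10, 22, 181] [-100.   64.  215.]
15.27 [253, 167, 14, 22, 181] [-100.   64.  215.]
```

The lever is chattering quickly in the passage, so pushing it with one finger is unreliable. I'll turn the gripper 90° and cage and grip it with the pads across x. It can then pivot freely in the pad plane while it travels along slot 2.

```bash
python3 -c "
from h import *;print(manip.get_state()['qpos'].round(2))"
python3 -m handwheel '[{"translation":[-0.027,0,-0.005],"angular":[0,0,0],"hand":0},{"translation":[-0.027,0,-0.005],"angular":[0,0,0],"hand":0},{"translation":[-0.026,0,0],"angular":[0,0,0],"hand":0},{"translation":[0,0,0],"angular":[0,0,-6.924],"hand":0},{"translation":[0,0,0],"angular":[0,0,-6.923],"hand":0},{"translation":[0,0,0],"angular":[0,0,-6.923],"hand":0},{"translation":[0,0,0],"angular":[0,0,-6.923],"hand":0},{"translation":[0,0,0],"angular":[0,0,-6.923],"hand":0},{"translation":[0,0,0],"angular":[0,0,-6.923],"hand":0}]'
python3 -m handwheel '[{"translation":[0,0,0],"angular":[0,0,-6.924],"hand":0},{"translation":[0,0,0],"angular":[0,0,-6.923],"hand":0},{"translation":[0,0,0],"angular":[0,0,-6.923],"hand":0},{"translation":[0,0,0],"angular":[0,0,-6.923],"hand":0},{"translation":[0,0,0],"angular":[0,0,-6.923],"hand":0},{"translation":[0,0,0],"angular":[0,0,-6.923],"hand":0},{"translation":[0,0,0],"angular":[0,0,-6.923],"hand":0},{"translation":[0,0,0],"angular":[0,0,0],"hand":0},{"translation":[0,0,0],"angular":[0,0,0],"hand":0}]'
python3 - <<'E'
from h import *
s=manip.get_state();print(here(),go(-20,63,146),s["qpos"].round(2)); r=rot(s["ee_rot"]).as_matrix(); print((D["r"].T@r[:2,:2]).round(3))
import trk; print(trk.blob(),trk.blob(),trk.blob())
E
```

```text
[ 0.3   0.19  1.67  0.    1.29 -1.22]
clock: 16.07
position: [0.5412, 0.21, 0.2252]
ee_rot: [-0.0, -0.334, 0.943, 0.0]
contact_force: [-0.1, -0.3, -0.3]
width: 0.0855
gripper_force: 0.0
clock: 16.82
position: [0.5306, 0.2398, 0.2236]
ee_rot: [-0.008, -0.672, 0.741, -0.019]
contact_force: [-0.3, -0.4, -0.1]
width: 0.0854
gripper_force: 0.0
[-32.01969807  93.43588589 223.62091553] [ 0.02695262 -0.01208319  0.07888837] [ 0.33  0.29  1.5  -0.04  1.35 -2.7 ]
[[-0.048 -0.999]
 [-0.998  0.047]]
[245, 169, 15, 22, 180] [264, 165, 11, 22, 181] [249, 169, 15, 22, 184]
```

Joint 6 reached its limit, so I'll turn the other way (+180°) for the equivalent grasp.

```bash
python3 -m handwheel '[{"translation":[0,0,0],"angular":[0,0,7.1],"hand":0},{"translation":[0,0,0],"angular":[0,0,7.1],"hand":0},{"translation":[0,0,0],"angular":[0,0,7.1],"hand":0},{"translation":[0,0,0],"angular":[0,0,7.1],"hand":0},{"translation":[0,0,0],"angular":[0,0,7.1],"hand":0},{"translation":[0,0,0],"angular":[0,0,7.1],"hand":0},{"translation":[0,0,0],"angular":[0,0,7.1],"hand":0},{"translation":[0,0,0],"angular":[0,0,7.1],"hand":0},{"translation":[0,0,0],"angular":[0,0,7.1],"hand":0},{"translation":[0,0,0],"angular":[0,0,7.1],"hand":0}]' | head -1
python3 -m handwheel '[{"translation":[0,0,0],"angular":[0,0,7.1],"hand":0},{"translation":[0,0,0],"angular":[0,0,7.1],"hand":0},{"translation":[0,0,0],"angular":[0,0,7.1],"hand":0},{"translation":[0,0,0],"angular":[0,0,7.1],"hand":0},{"translation":[0,0,0],"angular":[0,0,7.1],"hand":0},{"translation":[0,0,0],"angular":[0,0,7.1],"hand":0},{"translation":[0,0,0],"angular":[0,0,7.1],"hand":0},{"translation":[0,0,0],"angular":[0,0,7.1],"hand":0},{"translation":[0,0,0],"angular":[0,0,7.1],"hand":0},{"translation":[0,0,0],"angular":[0,0,7.1],"hand":0}]' | head -1
python3 -m handwheel '[{"translation":[0,0,0],"angular":[0,0,7.1],"hand":0},{"translation":[0,0,0],"angular":[0,0,7.1],"hand":0},{"translation":[0,0,0],"angular":[0,0,7.1],"hand":0},{"translation":[0,0,0],"angular":[0,0,7.1],"hand":0},{"translation":[0,0,0],"angular":[0,0,0],"hand":0},{"translation":[0,0,0],"angular":[0,0,0],"hand":0}]'
cat >> h.py <<'E'
def level(ax):
    "rotation vector (deg, tool axes) that puts tool z down and tool x along box direction ax"
    r=rot(manip.get_state()["ee_rot"]).as_matrix(); x=np.r_[D["r"]@np.array(ax,float),0]; z=np.array([0,0,-1.])
    return np.degrees(R.from_matrix(r.T@np.c_[x,np.cross(z,x),z]).as_rotvec())
E
python3 - <<'E'
from h import *
s=manip.get_state();print(here(),go(-20,63,224),level((0,1)),s["qpos"].round(2))
E
```

```text
clock: 17.8
clock: 18.63
clock: 19.13
position: [0.5316, 0.2378, 0.2238]
ee_rot: [0.018, 0.682, 0.731, -0.009]
contact_force: [-0.6, -0.9, -0.5]
width: 0.0856
gripper_force: 0.0
[-30.95042616  91.48813471 223.80419341] [-0.02957213  0.00747625  0.00105768] [0.80036405 2.21666175 6.83587635] [ 0.33  0.29  1.5  -0.04  1.35  0.27]
```

```bash
python3 -m handwheel '[{"translation":[-0.015,0.004,0],"angular":[0.4,1.1,3.4],"hand":0},{"translation":[-0.014,0.006,0],"angular":[0.4,1.1,3.4],"hand":0},{"translation":[0,0,0],"angular":[0,0,0],"hand":0},{"translation":[0,0,0],"angular":[0,0,0],"hand":0}]'
python3 - <<'E'
from h import *
print(here(),go(-20,63,146),level((0,1)))
import trk; print(trk.blob(),trk.blob(),trk.blob())
E
```

```text
clock: 19.47
position: [0.5428, 0.209, 0.2247]
ee_rot: [0.0, 0.725, 0.689, -0.0]
contact_force: [-0.0, 0.7, -0.4]
width: 0.0856
gripper_force: 0.0
[-18.35086432  63.25515021 224.72887401] [-0.00025197 -0.00164502  0.07872897] [-0.00283315  0.0033688  -0.05024768]
[248, 168, 15, 21, 178] [265, 164, 10, 22, 181] [246, 169, 15, 22, 176]
```

```bash
python3 -m handwheel '[{"translation":[0,-0.004,0.03],"angular":[0,0,0],"hand":0},{"translation":[0,0,0.03],"angular":[0,0,0],"hand":0},{"translation":[0,0,0.018],"angular":[0,0,0],"hand":0},{"translation":[0,0,0],"angular":[0,0,0],"hand":0.4},{"translation":[0,0.005,0],"angular":[0,0,0],"hand":0.55},{"translation":[0,0.007,0],"angular":[0,0,0],"hand":0.6},{"translation":[0,0.006,0],"angular":[0,0,0],"hand":0.65},{"translation":[0,0.004,0],"angular":[0,0,0],"hand":0.65}]' 20
python3 -m handwheel '[{"translation":[0,0,0],"angular":[0,0,0],"hand":1},{"translation":[0,0,0],"angular":[0,0,0],"hand":1},{"translation":[0,0,0],"angular":[0,0,0],"hand":1},{"translation":[0,0,0],"angular":[0,0,0],"hand":1},{"translation":[0,0,0],"angular":[0,0,0],"hand":1}]' 25
python3 -c "
from h import *;print(here())"
```

```text
clock: 20.28
position: [0.5611, 0.2095, 0.1475]
ee_rot: [0.0, 0.725, 0.689, 0.0]
contact_force: [-2.2, -0.1, 1.8]
width: 0.0303
gripper_force: 0.0
clock: 20.7
position: [0.5614, 0.2094, 0.1476]
ee_rot: [0.001, 0.725, 0.689, 0.001]
contact_force: [2.5, 0.3, 2.0]
width: 0.017
gripper_force: 25.7
[  0.23758857  64.58408686 147.60723608]
```

Gripped at 17 mm. Moving it along slot 2 toward -y on a shallow arc.

```bash
python3 -m handwheel '[{"translation":[-0.009,0,-0.002],"angular":[0,0,0],"hand":1},{"translation":[-0.009,0,-0.0015],"angular":[0,0,0],"hand":1},{"translation":[-0.009,0,-0.001],"angular":[0,0,0],"hand":1},{"translation":[-0.009,0,-0.0005],"angular":[0,0,0],"hand":1},{"translation":[-0.009,0,0.0005],"angular":[0,0,0],"hand":1},{"translation":[-0.009,0,0.001],"angular":[0,0,0],"hand":1},{"translation":[-0.007,0,0.0015],"angular":[0,0,0],"hand":1},{"translation":[0,0,0],"angular":[0,0,0],"hand":1}]'
python3 -m handwheel '[{"translation":[-0.004,0,0.001],"angular":[0,0,0],"hand":1},{"translation":[0,0,0],"angular":[0,0,0],"hand":1}]'
python3 -m handwheel '[{"translation":[-0.003,0,0.001],"angular":[0,0,0],"hand":1},{"translation":[0,0,0],"angular":[0,0,0],"hand":1}]'
python3 -c "
from h import *;print(here())"
```

```text
clock: 21.37
position: [0.5572, 0.1458, 0.1488]
ee_rot: [0.001, 0.726, 0.688, -0.001]
contact_force: [3.8, -0.7, 2.9]
width: 0.0172
gripper_force: 26.3
clock: 21.53
position: [0.5571, 0.143, 0.1481]
ee_rot: [0.0, 0.725, 0.688, -0.0]
contact_force: [3.2, 0.6, 5.3]
width: 0.0171
gripper_force: 25.8
clock: 21.7
position: [0.5569, 0.1403, 0.1473]
ee_rot: [0.001, 0.725, 0.689, -0.0]
contact_force: [2.1, 0.3, 6.1]
width: 0.0174
gripper_force: 25.3
[ -0.7973087   -4.57941152 147.25142873]
```

```bash
python3 -m handwheel '[{"translation":[-0.002,0,0],"angular":[0,0,0],"hand":1},{"translation":[0,0,0],"angular":[0,0,0],"hand":1}]'
python3 -m handwheel '[{"translation":[-0.002,0,0],"angular":[0,0,0],"hand":1},{"translation":[0,0,0],"angular":[0,0,0],"hand":1}]'
python3 -c "
from h import *;print(here())"
```

```text
clock: 21.87
position: [0.5566, 0.1386, 0.1468]
ee_rot: [0.0, 0.725, 0.689, -0.0]
contact_force: [1.9, 0.1, 4.2]
width: 0.0174
gripper_force: 25.1
clock: 22.03
position: [0.5562, 0.1368, 0.1464]
ee_rot: [-0.0, 0.725, 0.689, -0.001]
contact_force: [3.2, 1.8, 2.6]
width: 0.0171
gripper_force: 24.7
[ -1.32355847  -8.12804639 146.37178086]
```

The lever is at slot 2's end (u≈-0.31). Next I'll swing the gripped lever about the pivot toward +x, tilting the tool with it.

```bash
python3 -m handwheel '[{"translation":[0,0,-0.003],"angular":[0,0,0],"hand":1},{"translation":[0,0.0073,-0.001],"angular":[4.1,0,0],"hand":1},{"translation":[0,0.0073,-0.001],"angular":[4.1,0,0],"hand":1},{"translation":[0,0,0],"angular":[0,0,0],"hand":1}]' 20
python3 -c "
from h import *;print(here())"
```

```text
clock: 22.37
position: [0.5718, 0.1364, 0.1464]
ee_rot: [-0.055, 0.723, 0.686, -0.052]
contact_force: [1.0, 3.2, -9.7]
width: 0.017
gripper_force: 22.4
[ 14.22974366  -7.75431626 146.43581606]
```

```bash
python3 -m handwheel '[{"translation":[0,0.0073,-0.001],"angular":[4.1,0,0],"hand":1},{"translation":[0,0.0073,-0.001],"angular":[4.1,0,0],"hand":1},{"translation":[0,0,0],"angular":[0,0,0],"hand":1}]'
python3 -m handwheel '[{"translation":[0,0.0073,-0.0005],"angular":[4.1,0,0],"hand":1},{"translation":[0,0.004,0],"angular":[2,0,0],"hand":1},{"translation":[0,0,0],"angular":[0,0,0],"hand":1}]'
python3 -c "
from h import *;print(here(),level((0,1)))"
```

```text
clock: 22.62
position: [0.5857, 0.1355, 0.1444]
ee_rot: [-0.107, 0.717, 0.681, -0.103]
contact_force: [-0.8, 4.3, -15.6]
width: 0.0171
gripper_force: 21.1
clock: 22.87
position: [0.5947, 0.1354, 0.1424]
ee_rot: [-0.145, 0.71, 0.675, -0.138]
contact_force: [-5.0, 4.3, -19.1]
width: 0.0171
gripper_force: 21.2
[ 37.18725268  -7.58705547 142.38853345] [-2.31599108e+01  1.69670707e-02 -7.54032077e-02]
```

```bash
python3 -m handwheel '[{"translation":[0,0.003,0.002],"angular":[0.7,0,0],"hand":1},{"translation":[0,0.002,0.002],"angular":[0.5,0,0],"hand":1},{"translation":[0,0,0],"angular":[0,0,0],"hand":1}]'
python3 -m handwheel '[{"translation":[0,0.002,0.001],"angular":[0,0,0],"hand":1},{"translation":[0,0,0],"angular":[0,0,0],"hand":1}]'
python3 -c "
from h import *;print(here(),level((0,1)))"; python3 v.py; python3 asc.py side 255 345 216 242
```

```text
clock: 23.12
position: [0.5978, 0.1351, 0.1411]
ee_rot: [-0.15, 0.709, 0.674, -0.143]
contact_force: [-5.0, 3.5, -14.6]
width: 0.017
gripper_force: 19.9
clock: 23.28
position: [0.5992, 0.135, 0.1405]
ee_rot: [-0.15, 0.709, 0.674, -0.143]
contact_force: [-5.4, 3.2, -10.2]
width: 0.0169
gripper_force: 19.8
[ 41.7024164   -7.75521611 140.45042952] [-2.39130280e+01 -1.54529283e-03 -5.41754604e-02]
top edge 87.5 v 0.371 step 1.4832535
side edge -12.5 v -0.462 step 118.73221
tcp [ 41.61533512  -7.7429319  140.48397489]
216   :::::::::::.      ::::++::::::++++++++++++++++++++++++++++++++++++++++++++++++++#####++:
218   ::::::++::::::::::++++++++###+++++++++++++++++++++++++++++++++++++++++++++++++++++++++::
220 :::+++++++++###################++++++++++++++++++++++++++++++++++++++++++++++++++++:::::::
222 ################################+++++++++++++++++++++++++++++++++++++++++++++++++++:::::::
224 ######################++###++++++++++++++++++++++++++:::::++++++++++++++++++++++++++::::::
226 #############++++:+++::::::::::::+++++++++++++:::::::::::::::++++++++++++++++++++++++:::::
228 +++++::::+:+++++++::::...... ..:::++++++::::::::::..........::::+++++++++++++++++++++:::::
230 ::::....::+##########+:........:::++:::::......................::::::::+++++++++++++++::::
232 ..   ...:##############+:::::::::::::...............................::::::::++++++++++++++
234 . . ...:################+::::::::::::.........................:::::::::::::+++++++++######
236 ....:::+################+::::::::::::.........:::::::::::::::++++++++++###################
238 :::::::+################+::::::::::::::::::::+++++++++++##################################
240 :::::::++##############++++++++++++++++++#############################################++++
```

The lever is about 0.41 rad into the notch, but it's pressed against the -y wall. I'll centre it in the notch before letting go.

```bash
python3 -m handwheel '[{"translation":[0.003,0.001,0],"angular":[0,0,0],"hand":1},{"translation":[0.003,0.001,0],"angular":[0,0,0],"hand":1},{"translation":[0.003,0,0],"angular":[0,0,0],"hand":1},{"translation":[0,0,0],"angular":[0,0,0],"hand":1}]'
python3 -c "
from h import *;print(here())"
```

```text
clock: 23.77
position: [0.6008, 0.1387, 0.1409]
ee_rot: [-0.147, 0.709, 0.673, -0.147]
contact_force: [-7.5, -8.4, -4.7]
width: 0.0168
gripper_force: 20.1
[ 43.13680886  -3.97488052 140.90099064]
```

```bash
python3 -m handwheel '[{"translation":[-0.003,0,0],"angular":[0,0,0],"hand":1},{"translation":[-0.003,0,0],"angular":[0,0,0],"hand":1},{"translation":[0,0,0],"angular":[0,0,0],"hand":1}]'
python3 -c "
from h import *;print(here())"
python3 -m handwheel '[{"translation":[0,0,0],"angular":[0,0,0],"hand":0.7},{"translation":[0,0,0],"angular":[0,0,0],"hand":0.6},{"translation":[0,0,0],"angular":[0,0,0],"hand":0.6},{"translation":[0,0,0],"angular":[0,0,0],"hand":0.6}]'
cat > btn.py <<'E'
from h import *
# lever_v from the shutter's edge beyond the bared button, side view: profile at z 137 along box y -48 (brightness)
for k in range(4):
    im=manip.get_image("side"); c=cam("side"); t=manip.get_image("top").astype(int); ct=cam("top")
    f=lambda im,c,x:im[tuple(np.round(proj(c,np.r_[D["r"]@np.array([x,-48.])/1e3+D["t"],.137])).astype(int)[::-1])]
    print(k,"side",[int(f(im,c,x).max()) for x in range(-40,100,6)],"top r-b",[int(f(t,ct,x)[0]-f(t,ct,x)[2]) for x in range(-40,108,6)])
E
python3 btn.py
```

```text
clock: 24.02
position: [0.6013, 0.1371, 0.1402]
ee_rot: [-0.15, 0.709, 0.674, -0.143]
contact_force: [-5.0, 1.2, -7.2]
width: 0.0173
gripper_force: 19.9
[ 43.67511609  -5.58844109 140.21407211]
clock: 24.35
position: [0.6034, 0.1375, 0.1411]
ee_rot: [-0.148, 0.71, 0.674, -0.141]
contact_force: [0.8, 0.3, -1.1]
width: 0.034
gripper_force: 0.0
0 side [228, 41, 13, 17, 20, 195, 183, 119, 102, 145, 163, 186, 184, 195, 193, 192, 119, 103, 103, 102, 105, 106, 120, 117] top r-b [41, 43, 41, 43, 42, 42, 42, 42, 42, 41, 42, 42, 43, 42, 42, 41, 40, 41, 40, 43, 42, 42, 41, 39, 38]
1 side [228, 43, 18, 14, 19, 195, 196, 199, 118, 130, 162, 187, 185, 197, 196, 193, 113, 104, 103, 102, 102, 103, 102, 117] top r-b [42, 42, 43, 44, 43, 42, 42, 42, 41, 42, 43, 43, 42, 42, 40, 40, 41, 40, 43, 43, 42, 41, 42, 41, 40]
2 side [228, 39, 15, 6, 20, 196, 144, 107, 103, 129, 180, 188, 186, 194, 195, 193, 119, 104, 101, 104, 102, 115, 119, 120] top r-b [43, 41, 43, 44, 42, 42, 42, 43, 42, 43, 42, 42, 42, 41, 41, 42, 42, 42, 43, 43, 42, 43, 40, 40, 40]
3 side [228, 41, 18, 19, 14, 196, 197, 198, 123, 127, 181, 188, 185, 197, 194, 193, 120, 102, 104, 104, 102, 102, 100, 119] top r-b [43, 42, 42, 42, 44, 42, 43, 42, 42, 42, 43, 42, 41, 41, 42, 40, 40, 42, 42, 42, 42, 42, 42, 40, 39]
```

```bash
python3 -m handwheel '[{"translation":[0,0,-0.03],"angular":[0,0,0],"hand":0.6},{"translation":[0,0,-0.035],"angular":[0,0,0],"hand":0.6},{"translation":[0,0,-0.035],"angular":[0,0,0],"hand":0.6},{"translation":[0,0,0],"angular":[0,0,0],"hand":0.6}]' | head -2
python3 - <<'E'
from lev import *
c=cam("side"); W=lambda b:np.r_[D["r"]@np.array(b[:2])/1e3+D["t"],b[2]/1e3]
for v,u in((.415,-.28),(.3,-.28)):
    d=np.array([np.tan(v),np.tan(u),1]);d/=np.linalg.norm(d);print(v,u,proj(c,W(np.array([0,30,45])+d*140)).round(),proj(c,W(np.array([0,30,45])+d*100)).round())
im=[]
for k in range(5): im.append(manip.get_image("side").max(2)); cv2.imwrite(f"pics/s8_{k}.png",im[-1])
for r in range(184,220,3):
    print(r,"  |  ".join("".join("#" if v<50 else "+" if v<110 else ":" if v<190 else "." for v in im[k][r,272:326]) for k in(0,1)))
f=lambda im,x:im[tuple(np.round(proj(c,np.r_[D["r"]@np.array([x,-40.])/1e3+D["t"],.137])).astype(int)[::-1])]
for k in range(5): print([int(f(im[k],x)) for x in range(-16,100,4)])
E
```

```text
clock: 25.08
position: [0.6487, 0.1354, 0.2366]
0.415 -0.28 [312. 194.] [301. 207.]
0.3 -0.28 [303. 194.] [295. 206.]
184 :::::::::::::::::.....................................  |  :::::::::::::::::.....................................
187 ......................................................  |  ......................................................
190 ......................................................  |  ......................................................
193 ......................................................  |  ...............::++++:................................
196 :::::::::.............................................  |  :::::::::....:++++####+:..............................
199 ::::::::::............................................  |  ::::::::::..:+########+:..............................
202 :::::::::::..........................:+++++:..........  |  ::::::::::::+########+:...............................
205 .:::::::::::.....................:+#########+:........  |  .:::::::::+#########+:................................
208 ..::::::::::::::::::::::::::++++##
[... 461 characters left out ...]
84, 198, 181, 173, 132, 183, 163, 162, 164, 172, 149, 99, 102, 102, 102, 102, 102, 104, 102, 106, 103, 104, 103, 104]
[141, 134, 135, 169, 164, 152, 121, 163, 165, 163, 182, 164, 163, 144, 159, 109, 103, 106, 103, 104, 102, 101, 101, 105, 115, 116, 120, 116, 116]
[192, 189, 163, 170, 165, 155, 124, 165, 166, 166, 183, 133, 122, 119, 116, 114, 121, 114, 120, 121, 115, 118, 117, 115, 115, 119, 119, 117, 118]
[142, 155, 186, 128, 130, 152, 121, 162, 132, 157, 182, 131, 117, 130, 105, 100, 101, 101, 104, 103, 103, 103, 104, 103, 99, 103, 122, 113, 117]
[185, 165, 164, 170, 166, 153, 102, 129, 191, 222, 147, 175, 185, 116, 118, 118, 120, 118, 117, 120, 115, 120, 119, 113, 113, 118, 122, 116, 117]
```

The lever bounces freely along the passage when released against a wall. I'll cage it again, regrip, then set it down clear of the walls and at rest.

```bash
python3 -m handwheel '[{"translation":[0,-0.03,0],"angular":[-6,0,0],"hand":0},{"translation":[0,-0.025,0],"angular":[-6.5,0,0],"hand":0},{"translation":[0,0,0],"angular":[0,0,0],"hand":0},{"translation":[0,0,0],"angular":[0,0,0],"hand":0}]' | head -2
python3 -c "
from h import *;print(here(),go(34,-1,212),level((0,1)))"
```

```text
clock: 25.67
position: [0.5878, 0.1386, 0.2511]
[ 30.14527815  -4.80142216 251.10334132] [0.00382237 0.01149289 0.03757238] [-1.13780118e+01  3.05175326e-02 -3.43709328e-03]
```

```bash
python3 -m handwheel '[{"translation":[0.004,0.0115,0.02],"angular":[0,0,0],"hand":0},{"translation":[0,0,0.03],"angular":[0,0,0],"hand":0},{"translation":[0,0,0.03],"angular":[0,0,0],"hand":0},{"translation":[0,0,0.027],"angular":[0,0,0],"hand":0},{"translation":[0,0,0],"angular":[0,0,0],"hand":1},{"translation":[0,0,0],"angular":[0,0,0],"hand":1},{"translation":[0,0,0],"angular":[0,0,0],"hand":1},{"translation":[0,0,0],"angular":[0,0,0],"hand":1},{"translation":[0,0,0],"angular":[0,0,0],"hand":1},{"translation":[0,0,0],"angular":[0,0,0],"hand":1}]' 30
python3 -c "
from h import *;print(here(),level((0,1)))"
```

```text
clock: 26.5
position: [0.5843, 0.1425, 0.1441]
ee_rot: [-0.07, 0.722, 0.685, -0.067]
contact_force: [-0.4, -2.6, 3.8]
width: 0.018
gripper_force: 20.4
[ 26.40736435  -1.08731098 144.10639145] [-11.09746609   0.0156379   -0.07778315]
```

```bash
python3 -m handwheel '[{"translation":[0,0.0055,0],"angular":[4.2,0,0],"hand":1},{"translation":[0,0.0055,0],"angular":[4.2,0,0],"hand":1},{"translation":[0,0.0045,0],"angular":[4,0,0],"hand":1},{"translation":[0,0,0],"angular":[0,0,0],"hand":1},{"translation":[0,0,0],"angular":[0,0,0],"hand":1}]' 30
python3 -c "
from h import *;print(here(),level((0,1)))"
python3 -m handwheel '[{"translation":[0.003,0,0],"angular":[0,0,0],"hand":1},{"translation":[0,0,0],"angular":[0,0,0],"hand":1},{"translation":[0,0,0],"angular":[0,0,0],"hand":1}]'
python3 -c "
from h import *;print(here())"
python3 -m handwheel '[{"translation":[0.003,0,0],"angular":[0,0,0],"hand":1},{"translation":[0,0,0],"angular":[0,0,0],"hand":1},{"translation":[0,0,0],"angular":[0,0,0],"hand":1}]'
python3 -c "
from h import *;print(here())"
```

```text
clock: 26.92
position: [0.6009, 0.1425, 0.1387]
ee_rot: [-0.147, 0.71, 0.674, -0.139]
contact_force: [2.9, 2.0, -2.1]
width: 0.017
gripper_force: 31.5
[ 42.9825717   -0.25032944 138.70286457] [-23.37234855  -0.11617911  -0.10132333]
clock: 27.17
position: [0.5997, 0.144, 0.1397]
ee_rot: [-0.146, 0.71, 0.674, -0.14]
contact_force: [5.2, -3.0, -1.8]
width: 0.017
gripper_force: 31.7
[ 41.72240595   1.17568484 139.69736761]
clock: 27.42
position: [0.5994, 0.1463, 0.1405]
ee_rot: [-0.145, 0.71, 0.674, -0.14]
contact_force: [4.4, -3.4, -0.6]
width: 0.0173
gripper_force: 32.4
[ 41.34932683   3.51324199 140.47956693]
```

```bash
python3 -m handwheel '[{"translation":[0.003,0,0],"angular":[0,0,0],"hand":1},{"translation":[0,0,0],"angular":[0,0,0],"hand":1},{"translation":[0,0,0],"angular":[0,0,0],"hand":1}]'
python3 -c "
from h import *;print(here())"
python3 -m handwheel '[{"translation":[0.003,0,0],"angular":[0,0,0],"hand":1},{"translation":[0,0,0],"angular":[0,0,0],"hand":1},{"translation":[0,0,0],"angular":[0,0,0],"hand":1}]'
python3 -c "
from h import *;print(here())"
```

```text
clock: 27.67
position: [0.5996, 0.1488, 0.1409]
ee_rot: [-0.145, 0.71, 0.674, -0.14]
contact_force: [5.4, -4.5, 1.5]
width: 0.0172
gripper_force: 32.6
[ 41.45093795   6.00916386 140.91989291]
clock: 27.92
position: [0.5999, 0.152, 0.1413]
ee_rot: [-0.145, 0.71, 0.674, -0.14]
contact_force: [5.3, -3.6, 4.0]
width: 0.017
gripper_force: 33.1
[ 41.59418717   9.19078967 141.28725277]
```

```bash
python3 -m handwheel '[{"translation":[0.003,0,0],"angular":[0,0,0],"hand":1},{"translation":[0,0,0],"angular":[0,0,0],"hand":1},{"translation":[0,0,0],"angular":[0,0,0],"hand":1}]'
python3 -c "
from h import *;print(here())"
python3 -m handwheel '[{"translation":[0.003,0,0],"angular":[0,0,0],"hand":1},{"translation":[0,0,0],"angular":[0,0,0],"hand":1},{"translation":[0,0,0],"angular":[0,0,0],"hand":1}]'
python3 -c "
from h import *;print(here())"
```

```text
clock: 28.17
position: [0.6002, 0.1542, 0.1415]
ee_rot: [-0.144, 0.71, 0.674, -0.14]
contact_force: [5.5, -5.8, 4.1]
width: 0.0176
gripper_force: 33.2
[ 41.76126469  11.39761802 141.5087285 ]
clock: 28.42
position: [0.6003, 0.1548, 0.1416]
ee_rot: [-0.143, 0.711, 0.674, -0.142]
contact_force: [5.8, -10.9, 4.6]
width: 0.017
gripper_force: 33.3
[ 41.800467    11.98744389 141.6175825 ]
```

```bash
python3 -m handwheel '[{"translation":[-0.003,0.001,0],"angular":[0,0,0],"hand":1},{"translation":[-0.003,0.001,0],"angular":[0,0,0],"hand":1},{"translation":[-0.003,0.001,0],"angular":[0,0,0],"hand":1},{"translation":[0,0,0],"angular":[0,0,0],"hand":1},{"translation":[0,0,0],"angular":[0,0,0],"hand":1}]'
python3 -c "
from h import *;print(here())"
python3 -m handwheel '[{"translation":[0,0,0],"angular":[0,0,0],"hand":0.75},{"translation":[0,0,0],"angular":[0,0,0],"hand":0.7},{"translation":[0,0,0],"angular":[0,0,0],"hand":0.65}]'
python3 - <<'E'
from h import *
c=cam("side")
f=lambda im,x:im[tuple(np.round(proj(c,np.r_[D["r"]@np.array([x,-40.])/1e3+D["t"],.137])).astype(int)[::-1])]
for k in range(5):
    im=manip.get_image("side").max(2); print([int(f(im,x)) for x in range(-16,40,3)])
E
```

```text
clock: 28.83
position: [0.601, 0.1509, 0.1403]
ee_rot: [-0.148, 0.71, 0.674, -0.14]
contact_force: [4.4, -1.4, 6.7]
width: 0.0167
gripper_force: 32.8
[ 42.74730143   8.1644377  140.31721151]
clock: 29.08
position: [0.5997, 0.1511, 0.1381]
ee_rot: [-0.149, 0.709, 0.674, -0.142]
contact_force: [-0.1, 0.3, 0.1]
width: 0.0297
gripper_force: 0.0
[122, 131, 125, 121, 114, 118, 119, 121, 121, 176, 188, 188, 196, 195, 196, 196, 196, 196, 196]
[123, 131, 128, 119, 114, 116, 119, 120, 121, 175, 189, 189, 195, 196, 196, 195, 196, 197, 197]
[120, 132, 124, 119, 117, 120, 119, 120, 121, 174, 188, 189, 196, 196, 195, 196, 197, 197, 195]
[121, 133, 126, 121, 116, 121, 118, 120, 121, 177, 187, 190, 196, 198, 196, 196, 196, 196, 197]
[123, 130, 125, 121, 116, 119, 119, 118, 125, 175, 189, 188, 194, 196, 195, 197, 195, 196, 196]
```

The lever is stationary now: the shutter edge is at x≈10, so v≈0.43. Retreating along the tool axis.

```bash
python3 -m handwheel '[{"translation":[0,0,0],"angular":[0,0,0],"hand":0.5},{"translation":[0,0,-0.01],"angular":[0,0,0],"hand":0.5},{"translation":[0,0,-0.02],"angular":[0,0,0],"hand":0.5},{"translation":[0,0,-0.03],"angular":[0,0,0],"hand":0.5},{"translation":[0,0,-0.035],"angular":[0,0,0],"hand":0.5},{"translation":[0,-0.02,-0.01],"angular":[-6,0,0],"hand":1},{"translation":[0,-0.02,0],"angular":[-6,0,0],"hand":1},{"translation":[0,-0.02,0],"angular":[-6,0,0],"hand":1},{"translation":[0,0,0],"angular":[-5.5,0,0],"hand":1},{"translation":[0,0,0],"angular":[0,0,0],"hand":1}]'
python3 - <<'E'
from h import *
c=cam("side")
print(here(),level((0,1)),go(-25,-48,150))
f=lambda im,x:im[tuple(np.round(proj(c,np.r_[D["r"]@np.array([x,-40.])/1e3+D["t"],.137])).astype(int)[::-1])]
for k in range(3):
    im=manip.get_image("side").max(2); print([int(f(im,x)) for x in range(-16,40,3)])
E
```

```text
clock: 30.17
position: [0.5813, 0.1521, 0.2554]
ee_rot: [0.0, 0.724, 0.689, 0.0]
contact_force: [-1.0, 0.6, -0.2]
width: -0.0001
gripper_force: 0.0
[ 22.99869166   8.38136407 255.39264192] [ 0.01801121 -0.01860889  0.02109014] [-0.05639791 -0.04805257  0.10535923]
[121, 147, 150, 153, 148, 151, 153, 155, 131, 131, 133, 134, 129, 131, 132, 134, 147, 191, 208]
[119, 151, 151, 153, 147, 150, 153, 153, 132, 131, 131, 130, 131, 132, 130, 132, 133, 170, 176]
[120, 149, 152, 153, 148, 152, 154, 153, 129, 132, 131, 133, 135, 132, 133, 131, 131, 136, 142]
```

```bash
python3 -m handwheel '[{"translation":[-0.0188,-0.016,0],"angular":[0,0,0],"hand":1},{"translation":[-0.0188,-0.016,0],"angular":[0,0,0],"hand":1},{"translation":[-0.0188,-0.016,0],"angular":[0,0,0],"hand":1},{"translation":[0,0,0.03],"angular":[0,0,0],"hand":1},{"translation":[0,0,0.03],"angular":[0,0,0],"hand":1},{"translation":[0,0,0.025],"angular":[0,0,0],"hand":1},{"translation":[0,0,0.01],"angular":[0,0,0],"hand":1},{"translation":[0,0,0],"angular":[0,0,0],"hand":1},{"translation":[0,0,0],"angular":[0,0,0],"hand":1}]'
python3 - <<'E'
from h import *
print(here(),go(-25,-48,130))
c=cam("top"); hm=manip.get_image("top"); hsv=cv2.cvtColor(hm,cv2.COLOR_RGB2HSV); o=cv2.inRange(hsv,(5,90,90),(22,255,255)); o[:150]=0;o[:,:330]=0
p=np.argwhere(o)[:,::-1]; print(len(p)); print([D["r"].T@(onz(c,q,.02)[:2]-D["t"])*1e3 for q in (p[p[:,0].argmin()],p[p[:,1].argmin()],p[p[:,1].argmax()])])
E
```

```text
clock: 31.07
position: [0.5368, 0.0975, 0.1573]
ee_rot: [-0.001, 0.725, 0.688, -0.001]
contact_force: [0.1, 0.1, 0.9]
width: 0.0002
gripper_force: 0.0
[-18.74545849 -48.39704087 157.27427851] [ 0.00039352 -0.00617597  0.02729223]
1817
[array([-164.36328459, -245.64294419]), array([  87.70227924, -304.31090903]), array([-170.93122728, -259.26803865])]
```

The hammer's nearest point is at y≈-245, clear of the tray's -180. Pressing the button.

```bash
python3 -m handwheel '[{"translation":[0,-0.006,0.012],"angular":[0,0,0],"hand":1},{"translation":[0,0,0.01],"angular":[0,0,0],"hand":1},{"translation":[0,0,0.004],"angular":[0,0,0],"hand":1},{"translation":[0,0,0],"angular":[0,0,0],"hand":1}]'
python3 -m handwheel '[{"translation":[0,0,0.003],"angular":[0,0,0],"hand":1},{"translation":[0,0,0.003],"angular":[0,0,0],"hand":1},{"translation":[0,0,0.002],"angular":[0,0,0],"hand":1},{"translation":[0,0,0],"angular":[0,0,0],"hand":1}]'
python3 -c "
from h import *;print(here())"
```

```text
clock: 31.45
position: [0.5292, 0.098, 0.1314]
ee_rot: [-0.001, 0.725, 0.689, -0.001]
contact_force: [-0.1, 0.9, 0.3]
width: -0.0002
gripper_force: 0.0
clock: 31.78
position: [0.5302, 0.0982, 0.1248]
ee_rot: [0.0, 0.725, 0.689, 0.0]
contact_force: [-0.6, 0.0, 5.8]
width: 0.0004
gripper_force: 2.6
[-25.37699707 -48.01981786 124.76258046]
```

```bash
python3 -m handwheel '[{"translation":[0,0,0.002],"angular":[0,0,0],"hand":1},{"translation":[0,0,0.002],"angular":[0,0,0],"hand":1},{"translation":[0,0,0],"angular":[0,0,0],"hand":1},{"translation":[0,0,0],"angular":[0,0,0],"hand":1}]'
python3 -m handwheel '[{"translation":[0,0,-0.01],"angular":[0,0,0],"hand":1},{"translation":[0,0,-0.03],"angular":[0,0,0],"hand":1},{"translation":[0,0,-0.04],"angular":[0,0,0],"hand":1},{"translation":[0,0,-0.04],"angular":[0,0,0],"hand":1},{"translation":[0.02,-0.03,0],"angular":[0,0,0],"hand":1},{"translation":[0.02,-0.035,0],"angular":[0,0,0],"hand":1},{"translation":[0.02,-0.035,0],"angular":[0,0,0],"hand":1},{"translation":[0,-0.03,0],"angular":[0,0,0],"hand":1},{"translation":[0,0,0],"angular":[0,0,0],"hand":1}]'
python3 - <<'E'
from h import *
c=cam("side"); im=manip.get_image("side"); cv2.imwrite("pics/side9.png",im[:,:,::-1]); g=im.max(2)
W=lambda b:np.r_[D["r"]@np.array(b[:2])/1e3+D["t"],b[2]/1e3]
print("tray out front",proj(c,W((0,-180,28))),"shut",proj(c,W((0,-80,28))))
for r in range(180,330,4): print(r,"".join("#" if v<60 else "+" if v<110 else ":" if v<190 else "." if v<230 else " " for v in g[r,205:365]))
f=lambda im,x:im[tuple(np.round(proj(c,W((x,-40.,137)))).astype(int)[::-1])]
for k in range(3): print([int(f(manip.get_image("side").max(2),x)) for x in range(-16,40,3)])
E
```

```text
clock: 32.12
position: [0.5303, 0.0982, 0.122]
ee_rot: [0.0, 0.725, 0.689, 0.001]
contact_force: [-2.8, 0.5, 9.9]
width: -0.0001
gripper_force: 5.2
clock: 32.87
position: [0.3963, 0.1653, 0.2403]
ee_rot: [-0.002, 0.724, 0.69, -0.002]
contact_force: [-0.0, -0.7, -0.0]
width: 0.0003
gripper_force: 0.0
tray out front [298.57589927 334.10753985] shut [287.3796846 284.5802086]
180 :::::::::::........................::::::::::::::::::::::::::::::::::::::::::::::::::::::++++++++++++++++++++++::::::::.......::::::::::::::::::::::::::::::::::
184 :::.......................................:::::::::::::::::::::::::::::::::::::::::::.........                                 :::::::::::::::::::::::::::::::::
188 .............................................::::::........                                            ..:..                    .:::::::::::::::::::::::::::::::
192 ...........        .                                                                               .:+#######+:                   .:::::::::::::::::::::::::::::
196 ......                                          ..:::::::::::
[... 5132 characters left out ...]
.....           .....               .             ......::::::::::::::::::::::::::
324 :::::::::::::::::::::::::::::::::::::::::::::::::+++:.  .........:::.::::::::::.  ...                  .....::::::::::::::::::::::::::::::::::::::::::::::::::::
328 ::::::::::::::::::::::::::::::::::::::::::::::::::+++:   .                   .....::::::::::::::::::::::::::::::::::::::::::::::::::::::::::::::::::::::::::::::
[162, 185, 207, 215, 166, 206, 199, 166, 158, 221, 222, 221, 222, 221, 221, 221, 222, 222, 221]
[159, 184, 208, 215, 163, 206, 199, 165, 159, 223, 222, 222, 220, 221, 221, 222, 221, 221, 222]
[160, 184, 207, 216, 164, 206, 200, 165, 157, 221, 222, 221, 222, 222, 222, 220, 221, 223, 223]
```

Run:
```python
from h import *
c=cam("side"); g=cv2.imread("pics/side9.png"); W=lambda b:np.r_[D["r"]@np.array(b[:2])/1e3+D["t"],b[2]/1e3]
print("pred top/bottom of front at x=0:",proj(c,W((0,-180,50))).round(1),proj(c,W((0,-180,6))).round(1)," at 94mm:",proj(c,W((0,-174,50))).round(1),proj(c,W((0,-174,6))).round(1))
print([(r,g[r,298].tolist()) for r in range(310,362,2)])
```

```text
pred top/bottom of front at x=0: [298.9 326.9] [298.3 341. ]  at 94mm: [298.2 323.6] [297.5 337.8]
[(310, [192, 198, 198]), (312, [239, 245, 244]), (314, [240, 246, 245]), (316, [215, 219, 219]), (318, [207, 218, 216]), (320, [236, 243, 241]), (322, [244, 248, 247]), (324, [243, 248, 246]), (326, [209, 218, 213]), (328, [115, 121, 119]), (330, [115, 120, 119]), (332, [113, 118, 117]), (334, [114, 121, 118]), (336, [114, 120, 117]), (338, [112, 118, 113]), (340, [80, 89, 76]), (342, [53, 70, 38]), (344, [59, 77, 42]), (346, [80, 106, 57]), (348, [100, 131, 70]), (350, [100, 133, 70]), (352, [100, 133, 71]), (354, [98, 131, 69]), (356, [99, 131, 69]), (358, [96, 129, 66]), (360, [99, 131, 69])]
```

The tray front's top edge at row 327 and bottom at row 341 match the prediction for 100 mm out.

```bash
python3 -c "
from rig import manip;print(manip.sign_off())"
```

```text
the job is handed in; nothing more can be done
None
```

I handed the job in at about 33 s: the nail tray is out about 100 mm, the lever is at rest in the last notch at about 0.43 rad, the button is back up, and the hammer lies clear on the cabinet; `sign_off()` returned no verdict and I did not re-measure the dish, stud finder or can at the end.

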